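# Swap in the fresh backup cell, then show the spent one's foot to the inspection camera

### The job

Keep the demo kit's battery backup alive while you check a spent cell: first take the green cell out of the grey spares stand, lower it (do not drop it) fully home into the empty well of the black battery dock and let go of it. Then draw the red cell out of the dock, tip it so that its foot looks squarely into the lens of the inspection camera, on the lens's line of sight and about 9 cm in front of the glass, and finish there, still holding the red cell up in the gripper. Do not touch the camera, and leave the other cells and everything else on the table where they are.

Things in the scene. Friction and masses are not known exactly. Their poses are not given: they have to be found in the camera images.
- green_cell_mid (a point): green (fresh) cell: a battery cell, an upright plain cylinder 32 mm in diameter and 70 mm long, about 140 g; point half-way up on its axis; z = its axis, from its foot (copper disc) to its head (steel disc with a small brass button). It starts in the spares stand, foot 12 mm above the table, head 52 mm above the stand's top.
- red_cell_mid (a point): red (spent) cell: a battery cell, an upright plain cylinder 32 mm in diameter and 70 mm long, about 140 g; point half-way up on its axis; z = its axis, from its foot (copper disc) to its head (steel disc with a small brass button). It starts in one well of the dock, foot 14 mm and head 84 mm above the table, so 42 mm of it stand clear of the dock's top.
- red_cell_foot (a point): centre of the red cell's foot (the copper disc), 35 mm from its middle along its axis; z from foot to head
- blue_cell_mid (a point): blue cell in another well of the dock, to be left alone: same size as the red one
- white_cell_mid (a point): white cell in the other well of the spares stand, to be left alone: same size as the green one
- dock: battery dock, a black block fixed to the table, 80 (x) by 230 (y) by 42 mm high, origin at the centre of its underside. Three round wells in a row along its y axis at y = -75, 0 and +75 mm, each 34.5 mm wide, 28 mm deep (floor 14 mm above the table), mouth slightly chamfered. One holds the red cell, one the blue cell, one is empty; which is which varies.
- open_well: brass contact disc, 29 mm wide, on the floor of the dock's empty well; origin at the well's floor on its axis (14 mm above the table), axes as the dock's, z up. A cell standing in the well has its middle 35 mm above this point and its head 42 mm above the dock's top.
- stand: spares stand, a grey block fixed to the table, 70 (x) by 150 (y) by 30 mm high, origin at the centre of its underside; two round wells 34.5 mm wide and 18 mm deep at y = -37.5 and +37.5 mm (floor 12 mm above the table)
- inspector: inspection camera's stand fixed to the table: a grey foot plate 90 by 70 by 10 mm with two uprights to 70 mm height; origin under the plate; its -x side faces the robot
- lens: inspection camera's head on that stand: a black barrel 40 mm in diameter with an orange ring, a metal box behind it; origin at the centre of the lens glass (the front end of the barrel), 78 mm above the table; z axis = line of sight, coming out of the glass towards the robot and up at 50 degrees above level; nothing lies ahead of the glass
- mouse: bystander: black computer mouse, 95 by 58 by 30 mm, origin under its centre
- driver_grip (a point): bystander: screwdriver lying on the table, 160 mm long; point in its handle
- board: bystander: green terminal board, 75 by 55 by 16 mm, origin under its centre
- tape: bystander: yellow roll of tape lying flat, 90 mm wide, 19 mm high, origin under its centre
- relay: bystander: grey and orange relay module, 28 by 62 by 62 mm high, origin under its centre

How it is judged:
By the outcome, as a careful person would: the job done as asked, in the order asked, and still so for the second after the job is handed in, while the arm keeps its last pose, push and grip.
It also fails if it takes over 54 s, if anything falls off the work surface, if the arm or the gripper's body presses on something with over 40 N, if the wrist force passes 120 N, or if a joint passes its speed limit or range.

### The arm

A 7-joint arm with a two-finger parallel gripper is mounted at the origin on the work surface. World frame = base frame: x ahead of the robot, y to its left, z up, the work surface at z = 0. Lengths are in m, angles in rad, forces in N, time in s.
With the tool pointing down it reaches from about 0.4 to 0.85 m from the base axis. Payload 10.4 kg.
Tool frame: the origin (TCP) lies at the very end of the fingers, on their centre line; the grasp point (between the pads) lies r.pinch_z behind it (r.pinch_z is the distance from the TCP to the grasp point, in m); z points along the fingers, x is the direction in which the jaws open and shut, and the axes are right-handed (so a half turn about z gives the same grasp; the last joint's range is limited). The gripper opens to 87 mm and grips with 3 to 60 N. Pads are 19 mm wide; open, the fingers measure 117 mm over their backs; the gripper's body (75 mm by 190 mm) begins 51 mm behind the grasp point.
Start: joints at [-1.271, 0.332, -0.065, 1.46, 0.022, 1.35, -0.088], TCP at [0.198, 0.593, 0.183] pointing down, gripper open.
Joint ranges: [-2.6, 2.6], [-0.5, 2.12], [-1.47, 1.34], [0.16, 2.42], [-1.27, 4.41], [0.06, 2.06], [-2.6, 2.6]. Speed limits (rad/s): [2.22, 2.22, 2.79, 2.79, 3.14, 3.14, 3.14].

### API

Orientations are given as a unit quaternion [x, y, z, w].
In Python, from bench import r gives the robot as it stands.
- The arm moves only by the tool carry_out, never from a script. Its argument "increments" is text: rows parted by semicolons, each of 7 numbers parted by spaces: the turn, a rotation vector about the tool's x, y, z in degrees, then the shift along the tool's x, y, z in m, then the finger opening in m, from 0 to 0.087. A call has exactly 5 rows; each row is the pose to reach, as a shift and turn from the pose measured when the call began, along the tool's axes at that moment; what a row does not reach only later rows make up. A row lasts 1/8 s, in which the tool goes at most 62.5 mm and 10.7 degrees, less where a joint would pass 70% of its speed; a pose out of reach is approached as far as the arm can. A call with a gripper value outside its range is refused whole. The fingers move at their own pace and stop on an object; "squeeze" is the grip in N (left out, the last holds). Time passes only in rows, so rows that repeat a pose let the fingers close, or fill a call up. It gives the time, the measured TCP pose, the force and the opening at its end, in the units of the state.
- r.read_state(): the state, without advancing time (a new reading comes with each control period).
- r.camera(name): name is "scene" or "top"; returns (picture, depth): 420x560x3 uint8, blue, green, red; 420x560 float32, m along the optical axis (not along the pixel's ray), 0 where there is no reading.
- r.camera_model(name): a dict with "K" (3x3 intrinsics, pixels), "extrinsics" (4x4, takes a point from camera to world coordinates). Camera axes: x right, y down, z forward; pixel columns grow to the right and rows downward; lengths in m; the calibration is good to about 2 mm. A picture is of the moment at which its call begins. camera_model takes no time and is no camera call.
- r.close_job(): hands the job in, once; it reports no verdict.
The state is a dict: "time": time; "joint_positions": joint angles; "joint_vel": joint speeds; "joint_torque": joint torques, N m; "ee_pos": TCP position; "eef_rot": TCP orientation; "ft_force": force on the tool from outside, world axes, zero at the start; "torque": the same for the moment, N m; "width": finger opening in m.
Only numpy, scipy, OpenCV 4.12 (cv2) and the standard library are available. Lean on these libraries where they do the work, as an engineer would, in place of code of your own. Each camera call takes 0.05 s, during which the arm holds its last target.

## Working session

There is one attempt and no reset: what is moved stays moved. The work goes in short steps, Python scripts to look and compute and a tool call to move; the robot and the scene stay as the last step left them, time stands still between calls to the robot, and variables do not carry over. Pictures are saved under pics/ and viewed, and the job is handed in when it is done.

Besides the shell and the picture viewer there is one more tool, called after ">>>" as name(argument=value, ...) on one line, values as JSON. carry_out: Moves the arm, as the interface text tells. Its arguments: {"type":"object","properties":{"increments":{"type":"string"},"squeeze":{"type":"number"}},"required":["increments"]}

```bash
ls; mkdir -p pics
python3 - <<'E'
from bench import r
import cv2,numpy as np
print(r.read_state(), r.pinch_z)
for n in("scene","top"):
    p,d=r.camera(n); cv2.imwrite(f"pics/{n}0.png",p); np.savez(f"{n}0.npz",p=p,d=d)
    m=r.camera_model(n); print(n,m)
E
```

```text
pics
{'time': 0.0, 'joint_positions': array([-1.27061224,  0.33288459, -0.06470781,  1.46096111,  0.02160251,
        1.34990158, -0.08848963]), 'joint_vel': array([-0.00075201, -0.0005011 , -0.00191578, -0.00177826,  0.00037143,
        0.00028187, -0.00025227]), 'joint_torque': array([ 5.50911329e-05, -6.23255253e+01,  2.47927249e-02, -3.89898956e+01,
       -6.13241899e-02,  3.97995289e-02,  1.40545553e-04]), 'ee_pos': array([0.19811557, 0.59228792, 0.18213662]), 'eef_rot': array([ 8.11532416e-01,  5.84306945e-01, -5.71402414e-04,  4.53451690e-04]), 'ft_force': array([ 0.06697708, -0.69248154,  0.48975686]), 'torque': array([0.04894346, 0.00222224, 0.03368714]), 'width': 0.08686180326073424} 0.0187
scene {'K': array([[402.5883086 ,   0.        , 279.18407187],
       [  0.        , 402.5883086 , 206.45415116],
       [  0.        ,   0.        ,   1.        ]]), 'extrinsics': array([[-3.26428601e-01,  5.85480865e-01, -7.42062346e-01,
         1.34418761e+00],
       [ 9.45221326e-01,  2.03029644e-01, -2.55608312e-01,
         2.33332832e-01],
       [ 1.00687784e-03, -7.84851018e-01, -6.19683682e-01,
         7.00850457e-01],
       [ 0.00000000e+00,  0.00000000e+00,  0.00000000e+00,
         1.00000000e+00]])}
top {'K': array([[382.83421034,   0.        , 275.38138966],
       [  0.        , 382.83421034, 209.69516264],
       [  0.        ,   0.        ,   1.        ]]), 'extrinsics': array([[ 0.02421188, -0.99848685,  0.04937406,  0.51004108],
       [-0.99959139, -0.02342893,  0.01637513, -0.03633159],
       [-0.01519357, -0.04975036, -0.99864611,  1.21536281],
       [ 0.        ,  0.        ,  0.        ,  1.        ]])}
```

View pics/scene0.png

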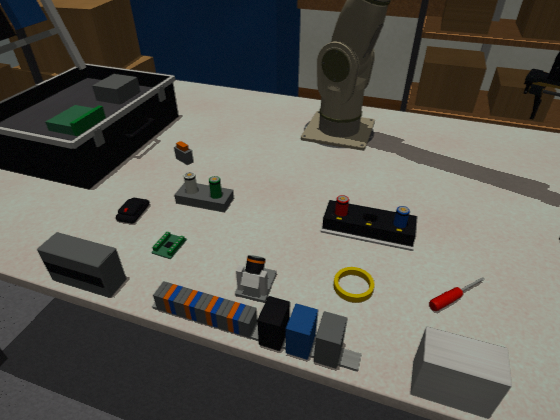

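View pics/top0.png

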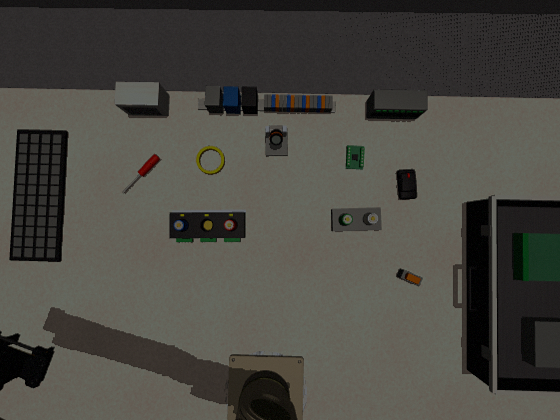

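Run:
```python
import cv2,numpy as np
for n,rois in(("top",[(160,195,90,55),(320,195,70,45),(255,115,45,50)]),("scene",[(315,185,110,65),(165,160,80,60),(225,245,60,60)])):
    p=np.load(f"{n}0.npz")["p"]
    t=[]
    for x,y,w,h in rois:
        c=p[y:y+h,x:x+w]; c=cv2.convertScaleAbs(c,alpha=1.6,beta=15)
        t.append(cv2.resize(c,(390,int(h*390/w)),interpolation=cv2.INTER_NEAREST))
    H=max(a.shape[0] for a in t[:2])
    f=lambda a:cv2.copyMakeBorder(a[:600],0,max(0,H-a.shape[0]),0,0,cv2.BORDER_CONSTANT)
    row=np.hstack([f(t[0]),f(t[1])]); 
    row2=np.hstack([t[2][:, :],np.zeros_like(t[2])])
    o=np.vstack([row,row2]); o=o[:600]; print(o.shape); cv2.imwrite(f"pics/{n}_crop0.png",o)
```

```text
(600, 780, 3)
(600, 780, 3)
```

View pics/top_crop0.png

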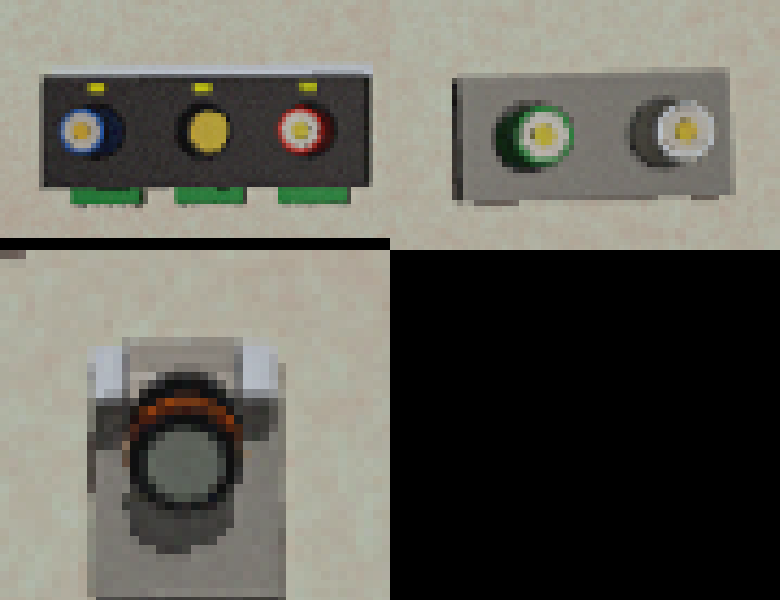

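View pics/scene_crop0.png

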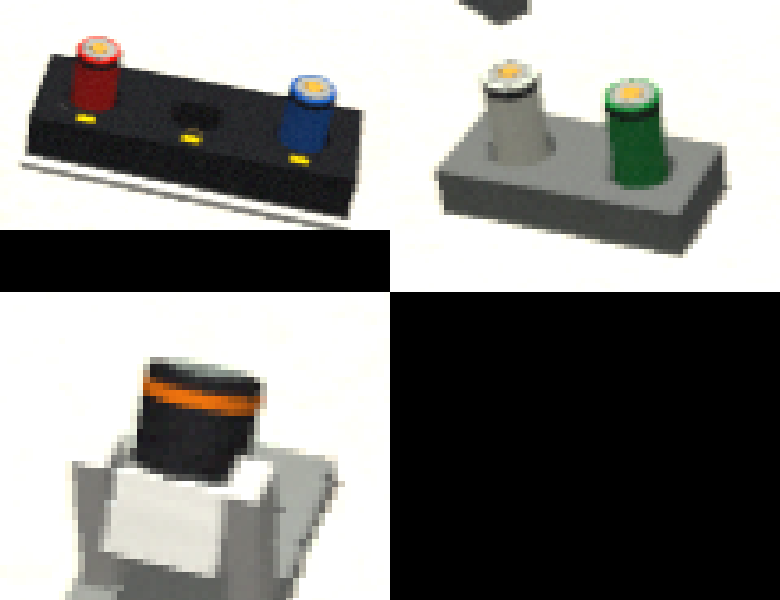

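```bash
cat > h.py <<'E'
import numpy as np,cv2
from bench import r
M={n:r.camera_model(n) for n in("scene","top")}
def ray(n,u,v):
    K=M[n]["K"];E=M[n]["extrinsics"]
    d=E[:3,:3]@np.linalg.inv(K)@[u,v,1]; return E[:3,3],d
def onz(n,u,v,z):
    o,d=ray(n,u,v); return o+d*(z-o[2])/d[2]
def tri(a,b):
    o1,d1=ray("scene",*a);o2,d2=ray("top",*b)
    d1=d1/np.linalg.norm(d1);d2=d2/np.linalg.norm(d2)
    s=np.linalg.lstsq(np.c_[d1,-d2],o2-o1,rcond=None)[0]
    p,q=o1+s[0]*d1,o2+s[1]*d2; return (p+q)/2,np.linalg.norm(p-q)
def proj(n,P):
    E=M[n]["extrinsics"];c=E[:3,:3].T@(np.asarray(P)-E[:3,3]);q=M[n]["K"]@c;return q[:2]/q[2]
def blobs(mask,roi,amin=4):
    x,y,w,h=roi
    k,l,s,c=cv2.connectedComponentsWithStats(mask[y:y+h,x:x+w].astype(np.uint8),connectivity=8)
    return [(np.round(c[i]+[x,y],2),s[i,4],s[i,:4]+[x,y,0,0]) for i in range(1,k) if s[i,4]>=amin]
def xyz(n,d):
    K=M[n]["K"];E=M[n]["extrinsics"];v,u=np.indices(d.shape)
    P=np.stack([(u-K[0,2])/K[0,0]*d,(v-K[1,2])/K[1,1]*d,d],-1)
    return P@E[:3,:3].T+E[:3,3]
E
python3 - <<'E'
from h import *
R={"top":[(160,195,90,55),(320,195,70,45),(255,115,45,50)],"scene":[(315,185,110,65),(165,160,80,60),(225,245,60,60)]}
for n in R:
    z=np.load(n+"0.npz");p,d=z["p"],z["d"];hsv=cv2.cvtColor(p,cv2.COLOR_BGR2HSV)
    P=xyz(n,d)
    H,S,V=[hsv[...,i].astype(int) for i in range(3)]
    print(n)
    ym=(H>12)&(H<36)&(S>110)&(V>80)
    for roi in R[n][:2]:
        for c,a,b in blobs(ym,roi,3): print(" yellow",c,a,b, onz(n,*c,.085).round(4),onz(n,*c,.014).round(4), P[int(c[1]+.5),int(c[0]+.5)].round(4))
        x,y,w,h=roi; sub=np.zeros(d.shape,bool);sub[y:y+h,x:x+w]=1
        for lo,hi,t in((.078,.092,"head"),(.026,.047,"body top")):
            m=sub&(P[...,2]>lo)&(P[...,2]<hi)
            for c,a,b in blobs(m,roi,8):
                print("  ",t,c,a,b)
                if t=="head":print(onz(n,*c,.083).round(4))
    om=(H<14)&(S>130)&(V>70)
    for c,a,b in blobs(om,R[n][2],5): print(" orange",c,a,b,P[int(c[1]),int(c[0])].round(4))
E
```

```text
top
 yellow [182.  214.5] 6 [181 214   3   2] [0.5452 0.2588 0.085 ] [0.5474 0.2773 0.014 ] [0.545  0.2703 0.0405]
 yellow [206.  214.5] 6 [205 214   3   2] [0.5469 0.1874 0.085 ] [0.5492 0.2015 0.014 ] [0.5467 0.1956 0.0432]
 yellow [230.71 214.43] 7 [229 214   4   2] [0.5488 0.1141 0.085 ] [0.5512 0.1235 0.014 ] [0.5517 0.1194 0.0386]
 yellow [207.77 224.68] 57 [204 221   8   9] [0.5169 0.1811 0.085 ] [0.5173 0.1948 0.014 ] [0.5163 0.1947 0.0105]
 yellow [178.36 224.55] 11 [177 223   4   4] [0.5151 0.2685 0.085 ] [0.5155 0.2876 0.014 ] [0.5138 0.2701 0.083 ]
 yellow [228.5 224.5] 12 [227 223   4   4] [0.5189 0.1197 0.085 ] [0.5194 0.1295 0.014 ] [0.5174 0.118  0.0866]
   head [178.79 224.52] 94 [174 220  11  11]
[0.5153 0.2678 0.083 ]
   head [228.9  224.17] 93 [224 219  11  11]
[0.5199 0.1188 0.083 ]
   body top [207.21 224.6 ] 1635 [169 212  76  26]
 yellow [347.18 218.82] 11 [346 217   4   4] [ 0.544  -0.2298  0.085 ] [ 0.5461 -0.242   0.014 ] [ 0.5436 -0.2301  0.0805]
 yellow [372.67 218.08] 12 [371 217   4   4] [ 0.548  -0.3046  0.085 ] [ 0.5503 -0.3214  0.014 ] [ 0.5483 -0.30
[... 831 characters left out ...]
083 ]
   head [403.15 210.16] 98 [397 206  13   9]
[0.5187 0.2701 0.083 ]
   body top [370.69 220.36] 1891 [323 200  95  41]
 yellow [188.38 174.25] 8 [187 173   4   3] [ 0.5535 -0.3028  0.085 ] [ 0.4624 -0.3646  0.014 ] [ 0.5465 -0.3087  0.0801]
 yellow [214.  178.5] 8 [212 178   5   2] [ 0.5491 -0.2272  0.085 ] [ 0.4575 -0.2803  0.014 ] [ 0.5445 -0.23    0.0797]
   head [189.14 175.06] 66 [184 172  12   7]
[ 0.5538 -0.3006  0.083 ]
   head [214.62 179.14] 64 [209 176  12   8]
[ 0.5488 -0.2257  0.083 ]
   body top [204.49 193.49] 676 [174 183  60  22]
 orange [255.08 260.87] 38 [247 258  18   6] [ 0.7982 -0.0084  0.0875]
 orange [236.2  303.27] 15 [233 302   7   3] [ 0.887  -0.0154  0.0489]
```

```bash
cat >> h.py <<'E'
from scipy.spatial.transform import Rotation as Ro
def go(pos,zdir=(0,0,-1),xdir=(1,0,0),nmax=5,w=None,quiet=False):
    "print the shift and turn from measured pose to target (tool axes)"
    s=r.read_state(); R0=Ro.from_quat(s["eef_rot"]); z=np.array(zdir,float);z/=np.linalg.norm(z)
    x=np.array(xdir,float);x-=z*(x@z);x/=np.linalg.norm(x)
    R1=Ro.from_matrix(np.c_[x,np.cross(z,x),z])
    rv=(R0.inv()*R1).as_rotvec(degrees=True); sh=R0.inv().apply(np.array(pos)-s["ee_pos"])
    print("t",round(s["time"],2),"pos",s["ee_pos"].round(4),"w",round(float(s["width"]),4),"F",s["ft_force"].round(1),"j",s["joint_positions"].round(2))
    print("turn",rv.round(2),"shift",sh.round(4),"dist",np.linalg.norm(sh).round(4),"ang",np.linalg.norm(rv).round(1))
    for k in range(1,6): print((rv*k/5).round(2),(sh*k/5).round(4))
E
python3 - <<'E'
from h import *
z=np.load("top0.npz");p,d=z["p"],z["d"];P=xyz("top",d)
x,y,w,h=255,118,45,45
sub=np.zeros(d.shape,bool);sub[y:y+h,x:x+w]=1
m=sub&(P[...,2]>.005)&(P[...,2]<.15)&(P[...,0]<.86)
ys,xs=np.nonzero(m);print("plate bbox",xs.min(),xs.max(),ys.min(),ys.max(),m.sum())
print("rect",cv2.minAreaRect(np.c_[xs,ys].astype(np.float32)))
# glass: greenish grey blob inside dark ring
hsv=cv2.cvtColor(p,cv2.COLOR_BGR2HSV);V=hsv[...,2].astype(int);S=hsv[...,1]
print(V[127:157,265:291])
om=(hsv[...,0]<16)&(S>120)&(V>50)
for b in blobs(om,(x,y,w,h),3):print("or",b)
print("table z",np.median(P[300:340,300:360,2]))
# dock yaw top
g=sub&0
for roi in((160,195,90,55),(320,195,70,45)):
    X,Y,W,H=roi;s2=np.zeros(d.shape,bool);s2[Y:Y+H,X:X+W]=1
    mm=s2&(P[...,2]>.024)&(P[...,2]<.05);ys,xs=np.nonzero(mm);print(cv2.minAreaRect(np.c_[xs,ys].astype(np.float32)))
go((.30,.45,.21),xdir=(.55,.83,0))
E
```

```text
plate bbox 255 296 121 162 656
rect ((275.5, 141.5), (41.0, 41.0), 90.0)
[[102 111 110 107  65  81  76  77  78  78  80  79  79  78  78  77  74  60
  112 110 109  97 102 101 100 100]
 [ 91 108 110 106  66  80  79  73  77  76  64  65  65  72  73  74  72  56
  112 111 109  95  81 102 100 101]
 [ 80 110 110 106  69  95  96  95  54  30  21  23  24  33  60  88  81  60
  113 110 109  95  77 101 101 104]
 [ 87 111 111 109  66  89  70  39  19   2   1   4   4   4  21  50  85  64
  114 113 110 100  81 101 102 101]
 [ 89 112  95  92  52  90  20   0   0   6  20  19  17   1   3  11  54  48
   80  79  79  82  85 102 100 101]
 [ 69  52  45  44  29  40   0   4  46  80  64  64  63  58  33   5  15  27
   39  34  34  47  68 101  99 101]
 [ 65  21  22  25  22   9  40  79  43  34  28  24  27  29  46  52   9  28
   29  25  23  40  65 103 101  99]
 [ 62  23  28  31  21   9  35  34  13   5   0   1   2   0  18  38  71   8
   29  27  27  40  66 104 102 102]
 [ 63  22  31  24  19  35  12   8   0   9  23  24  12   5   6  13  40  31
   27  25  27  50  66 104 100  99]
 [ 39  25  25  31  36  24   1   8  29  50  50 
[... 2218 characters left out ...]
 94  96  94 102 103 101]]
or (array([276., 132.]), np.int32(5), array([274, 132,   5,   1]))
table z -0.0009032434566637049
((206.5, 226.5), (29.0, 75.0), 90.0)
((356.345703125, 218.75453186035156), (22.637269973754883, 48.97882080078125), 88.31531524658203)
t 0.1 pos [0.1982 0.5923 0.1823] w 0.0869 F [-0.9  0.1 -0.2] j [-1.27  0.33 -0.06  1.46  0.02  1.35 -0.09]
turn [1.000e-02 7.000e-02 1.504e+01] shift [-0.1027  0.1417 -0.0276] dist 0.1772 ang 15.0
[0.   0.01 3.01] [-0.0205  0.0283 -0.0055]
[0.01 0.03 6.01] [-0.0411  0.0567 -0.011 ]
[0.01 0.04 9.02] [-0.0616  0.085  -0.0166]
[1.000e-02 6.000e-02 1.203e+01] [-0.0822  0.1134 -0.0221]
[1.000e-02 7.000e-02 1.504e+01] [-0.1027  0.1417 -0.0276]
```

Run:
```python
from h import *
z=np.load("top0.npz");p,d=z["p"].astype(float).mean(2),z["d"]
V=p
# front dark line of plate rows 153..157: darkness centroid per column
cols=np.arange(267,286);r0=[]
for c in cols:
    s=V[152:159,c]; bg=V[158,c];
    # edge between top face & dark side: subpixel crossing of 0.5
    a=np.median(V[148:153,c]);mn=V[153:158,c].min();th=(a+mn)/2
    k=next(i for i in range(152,158) if V[i,c]>=th>V[i+1,c]); r0.append(k+(V[k,c]-th)/(V[k,c]-V[k+1,c]))
print(np.round(r0,2));f=np.polyfit(cols,r0,1);print("slope",np.degrees(np.arctan(f[0])))
A=onz("top",266,np.polyval(f,266),.01);B=onz("top",286,np.polyval(f,286),.01);print("front edge",A,B,"yaw",np.degrees(np.arctan2((A-B)[0]*-1,(A-B)[1])))
for rows in((145,153),(147,150)):
  for c0,c1 in((262,268),(284,290)):
    e=[]
    for rr in range(*rows):
        s=V[rr,c0:c1+1];lo,hi=s.min(),s.max()
        g=np.abs(np.diff(s));e.append(c0+.5+(g*np.arange(len(g))).sum()/g.sum())
    print(c0,np.round(e,2))
# glass
K=V[134:146,269:284];m=(V>38);lab=cv2.connectedComponents(m[135:146,270:283].astype(np.uint8))[1]
q=lab==lab[6,6];ys,xs=np.nonzero(q);print("glass c",xs.mean()+270,ys.mean()+135,q.sum(),np.ptp(xs)+1,np.ptp(ys)+1)
# intensity-weighted
w=np.clip(V[134:146,271:282]-15,0,35);ys,xs=np.indices(w.shape);c=((xs*w).sum()/w.sum()+271,(ys*w).sum()/w.sum()+134)
u=(xs.mean(),);c2=(xs[:].mean(),)
g=(q.nonzero()[1].mean()+270,q.nonzero()[0].mean()+135)
print("lens",onz("top",*g,.078),"plate centre edge cols->",onz("top",276,154,.01))
P=xyz("top",d);pp=P[136:144,272:280].reshape(-1,3);print("glass depth pts mean",pp.mean(0));
A=np.c_[pp[:,:2],np.ones(len(pp))];k=np.linalg.lstsq(A,pp[:,2],rcond=None)[0];n=np.array([-k[0],-k[1],1]);n/=np.linalg.norm(n);print("normal",n,"elev",np.degrees(np.arcsin(n[2])))
# scene glass: 
z=np.load("scene0.npz");p=z["p"];hsv=cv2.cvtColor(p,cv2.COLOR_BGR2HSV);print(p[253:268,243:270].mean(2).astype(int))
for b in blobs((hsv[...,0]<16)&(hsv[...,1]>130)&(hsv[...,2]>70),(240,250,30,25),5):print(b)
for q in((.78,-.01,.078),):print("proj",proj("scene",q),proj("top",q))
```

```text
[154.51 154.54 154.52 154.52 154.52 154.56 154.66 154.59 154.61 154.62
 154.53 154.55 154.56 154.57 154.54 154.54 154.55 154.58 154.53]
slope 0.05641292684619872
front edge [0.74429154 0.01747837 0.01      ] [ 0.74557815 -0.04602484  0.01      ] yaw 1.1606858596540377
262 [264.92 264.6  264.7  264.79 264.65 264.8  264.58 264.54]
284 [287.32 287.38 287.33 287.27 287.24 287.43 287.37 287.31]
262 [264.7  264.79 264.65]
284 [287.33 287.27 287.24]
glass c 275.6862745098039 139.2156862745098 51 8 8
lens [ 0.77810488 -0.01346671  0.078     ] plate centre edge cols-> [ 0.74672179 -0.01424285  0.01      ]
glass depth pts mean [ 0.77741021 -0.01291152  0.07712114]
normal [-0.61994117 -0.03862743  0.78369692] elev 51.60031977642683
[[161 160 160 159 162 162 162 163 161 161 159 158 158 158 159 160 160 160
  162 165 165 162 161 158 159 160 160]
 [162 161 160 160 158 158 158 160 159 159 159 159 158 158 159 161 158 160
  160 160 161 162 161 160 159 161 162]
 [165 162 161 160 141  85  83  95 115 114 121 136 143 155 157 159 160 161
  160 160 162 163 163 162 163 161 161]
 [163 161 161 149 101  10  12 
[... 756 characters left out ...]
160]
 [161 161 141  68   8   8   9  11  14  13  16  15  18  20  28  31  39  45
   40  37  32  81 142 162 162 163 164]
 [161 159 136  38   9   8  10  11  12  14  14  15  13  14  10  14   9   7
    6   6   6  95 160 160 160 160 162]
 [162 161 138  37  10  11  11  11  15  14  14  16  15  17  14   9  11   7
   10   8  21 100 162 159 159 159 160]
 [149 143 136   6  10  11  11  10  13  13  14  18  14  14  13  11  11  11
    6   8  23 102 161 161 158 159 160]
 [125 114 105   6   9   6  10  11  12  12  15  14  14  14  15  11  12   7
    9   5  46 116 164 162 160 160 161]]
(array([255.07, 260.95]), np.int32(44), array([247, 258,  18,   6]))
proj [257.60467562 257.13352728] [274.54750362 138.56769645]
```

>>> carry_out(increments="0 0 3 -0.02 0.028 -0.006 0.087;0 0 6 -0.041 0.056 -0.011 0.087;0 0 9 -0.062 0.085 -0.017 0.087;0 0 12 -0.082 0.113 -0.022 0.087;0 0 15 -0.103 0.142 -0.028 0.087")

```text
time: 0.72
ee_pos: [0.301, 0.4481, 0.2105]
eef_rot: [0.881, 0.472, -0.001, 0.001]
ft_force: [-0.1, 0.2, 0.6]
width: 0.0869
```

Run:
```python
from h import *
go((.50,.15,.21),xdir=(.9,.4,0))
```

```text
t 0.72 pos [0.301  0.4481 0.2105] w 0.0869 F [-0.1  0.2  0.6] j [-1.11  0.13  0.05  1.65 -0.01  1.36 -0.08]
turn [ 0.04  0.08 32.4 ] shift [-0.138   0.3308  0.0008] dist 0.3584 ang 32.4
[0.01 0.02 6.48] [-0.0276  0.0662  0.0002]
[ 0.02  0.03 12.96] [-0.0552  0.1323  0.0003]
[ 0.03  0.05 19.44] [-0.0828  0.1985  0.0005]
[ 0.04  0.07 25.92] [-0.1104  0.2646  0.0006]
[ 0.04  0.08 32.4 ] [-0.138   0.3308  0.0008]
```

>>> carry_out(increments="0 0 6 -0.023 0.055 0 0.087;0 0 12 -0.046 0.11 0 0.087;0 0 18 -0.069 0.165 0 0.087;0 0 24 -0.092 0.22 0 0.087;0 0 30 -0.115 0.275 0 0.087")

```text
time: 1.35
ee_pos: [0.4672, 0.1974, 0.2111]
eef_rot: [0.974, 0.226, -0.0, 0.0]
ft_force: [1.0, 1.4, 0.5]
width: 0.0871
```

Run:
```python
from h import *
go((.545,-.15,.17),xdir=(1,0.02,0))
```

```text
t 1.35 pos [0.4672 0.1974 0.2111] w 0.0871 F [1.  1.4 0.5] j [-0.8   0.05  0.33  1.74 -0.01  1.36 -0.02]
turn [ 0.05  0.03 24.94] shift [-0.0829  0.3461  0.0414] dist 0.3583 ang 24.9
[0.01 0.01 4.99] [-0.0166  0.0692  0.0083]
[0.02 0.01 9.98] [-0.0331  0.1385  0.0165]
[ 0.03  0.02 14.96] [-0.0497  0.2077  0.0248]
[ 0.04  0.02 19.95] [-0.0663  0.2769  0.0331]
[ 0.05  0.03 24.94] [-0.0829  0.3461  0.0414]
```

>>> carry_out(increments="0 0 5 -0.013 0.055 0.006 0.087;0 0 10 -0.026 0.11 0.012 0.087;0 0 15 -0.039 0.165 0.018 0.087;0 0 20 -0.052 0.22 0.024 0.087;0 0 25 -0.065 0.275 0.03 0.087")

```text
time: 1.98
ee_pos: [0.5296, -0.0808, 0.1815]
eef_rot: [1.0, 0.007, 0.0, 0.0]
ft_force: [0.6, 0.5, -0.4]
width: 0.0868
```

Run:
```python
from h import *
go((.545,-.2295,.12),xdir=(1,0.02,0))
```

```text
t 1.98 pos [ 0.5296 -0.0808  0.1815] w 0.0868 F [ 0.6  0.5 -0.4] j [-0.49  0.14  0.61  1.73 -0.08  1.3   0.16]
turn [ 0.02 -0.02 -0.29] shift [0.0132 0.1489 0.0615] dist 0.1617 ang 0.3
[ 0.   -0.   -0.06] [0.0026 0.0298 0.0123]
[ 0.01 -0.01 -0.12] [0.0053 0.0596 0.0246]
[ 0.01 -0.01 -0.17] [0.0079 0.0893 0.0369]
[ 0.02 -0.02 -0.23] [0.0105 0.1191 0.0492]
[ 0.02 -0.02 -0.29] [0.0132 0.1489 0.0615]
```

>>> carry_out(increments="0 0 0 0.004 0.045 0.015 0.087;0 0 0 0.008 0.09 0.03 0.087;0 0 0 0.011 0.125 0.045 0.087;0 0 0 0.013 0.147 0.058 0.087;0 0 0 0.0132 0.1489 0.0615 0.087")

```text
time: 2.6
ee_pos: [0.5436, -0.2317, 0.1193]
eef_rot: [1.0, 0.005, -0.001, 0.0]
ft_force: [-0.1, 0.3, -0.3]
width: 0.0869
```

Run:
```python
from h import *
go((.545,-.2295,.05),xdir=(1,0.02,0))
for n in M:
    p,d=r.camera(n);x,y,w,h=(150,110,150,100) if n=="scene" else (300,170,110,90)
    cv2.imwrite(f"pics/{n}1.png",cv2.resize(p[y:y+h,x:x+w],None,fx=4,fy=4,interpolation=cv2.INTER_NEAREST))
```

```text
t 2.6 pos [ 0.5436 -0.2317  0.1193] w 0.0869 F [-0.1  0.3 -0.3] j [-0.23  0.35  0.69  1.67 -0.23  1.21  0.52]
turn [ 0.04  0.07 -0.52] shift [ 0.0015 -0.0023  0.0693] dist 0.0694 ang 0.5
[ 0.01  0.01 -0.1 ] [ 0.0003 -0.0005  0.0139]
[ 0.02  0.03 -0.21] [ 0.0006 -0.0009  0.0277]
[ 0.03  0.04 -0.31] [ 0.0009 -0.0014  0.0416]
[ 0.04  0.06 -0.41] [ 0.0012 -0.0018  0.0555]
[ 0.04  0.07 -0.52] [ 0.0015 -0.0023  0.0693]
```

View pics/scene1.png

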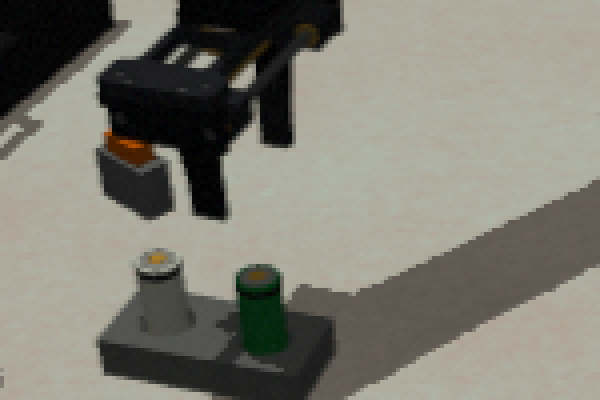

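>>> carry_out(increments="0 0 0 0.0015 -0.0023 0.014 0.087;0 0 0 0.0015 -0.0023 0.028 0.087;0 0 0 0.0015 -0.0023 0.042 0.087;0 0 0 0.0015 -0.0023 0.056 0.087;0 0 0 0.0015 -0.0023 0.069 0.087")

```text
time: 3.32
ee_pos: [0.5459, -0.2269, 0.0498]
eef_rot: [1.0, 0.007, -0.0, -0.0]
ft_force: [0.1, 0.5, -0.3]
width: 0.087
```

Run:
```python
from h import *
go((.545,-.2295,.05),xdir=(1,0.02,0))
for n in M:
    p,d=r.camera(n);x,y,w,h=(150,110,150,100) if n=="scene" else (300,170,110,90)
    cv2.imwrite(f"pics/{n}2.png",cv2.resize(p[y:y+h,x:x+w],None,fx=4,fy=4,interpolation=cv2.INTER_NEAREST))
```

```text
t 3.33 pos [ 0.5459 -0.2269  0.0498] w 0.087 F [ 0.1  0.5 -0.3] j [-0.21  0.42  0.66  1.74 -0.29  1.08  0.56]
turn [-0.01  0.03 -0.33] shift [-0.001   0.0026 -0.0002] dist 0.0027 ang 0.3
[-0.    0.01 -0.07] [-0.0002  0.0005 -0.    ]
[-0.01  0.01 -0.13] [-0.0004  0.001  -0.0001]
[-0.01  0.02 -0.2 ] [-0.0006  0.0015 -0.0001]
[-0.01  0.03 -0.27] [-0.0008  0.0021 -0.0002]
[-0.01  0.03 -0.33] [-0.001   0.0026 -0.0002]
```

View pics/scene2.png

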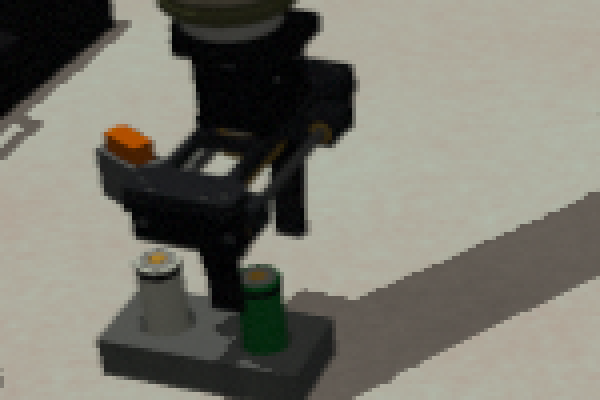

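Run:
```python
from h import *
for q in [(.5459,-.2269,.05),(.5894,-.2269,.05),(.5024,-.2269,.05),(.545,-.2295,.082),(.545,-.2295,.03)]:
    print(q,((proj("scene",q)-[150,110])*4).round(),((proj("top",q)-[300,170])*4).round())
```

```text
(0.5459, -0.2269, 0.05) [263. 313.] [177. 194.]
(0.5894, -0.2269, 0.05) [235. 349.] [178. 137.]
(0.5024, -0.2269, 0.05) [291. 280.] [176. 251.]
(0.545, -0.2295, 0.082) [256. 274.] [188. 194.]
(0.545, -0.2295, 0.03) [263. 335.] [176. 196.]
```

View pics/top2.png

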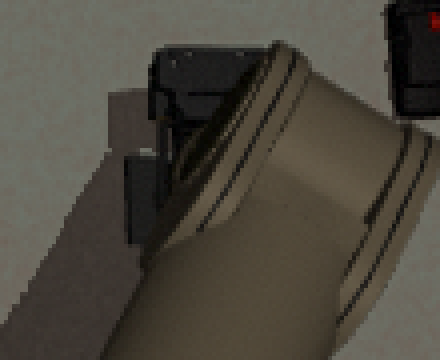

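Run:
```python
from h import *
p,d=r.camera("scene");P=xyz("scene",d);np.savez("s3.npz",p=p,d=d)
for u,v in((228,300),(225,280),(228,262),(292,230),(290,205),(225,315),(258,320),(190,220)):
    U,Vv=150+u//4,110+v//4; print((u,v),P[Vv,U].round(3),p[Vv,U])
print(r.read_state()["ee_pos"])
```

```text
(228, 300) [ 0.597 -0.222  0.097] [5 6 4]
(225, 280) [ 0.601 -0.221  0.115] [6 5 6]
(228, 262) [ 0.605 -0.214  0.135] [8 7 6]
(292, 230) [ 0.503 -0.221  0.095] [11  7  8]
(290, 205) [ 0.502 -0.223  0.113] [ 9 10 10]
(225, 315) [ 0.526 -0.271  0.027] [60 63 63]
(258, 320) [ 0.56  -0.225  0.055] [13 39  3]
(190, 220) [ 0.637 -0.218  0.183] [3 3 3]
[ 0.54558999 -0.22695727  0.0501539 ]
```

Run:
```python
from h import *
z=np.load("scene0.npz");p,d=z["p"],z["d"]
print("start tcp proj",proj("scene",(.198,.592,.182)),proj("top",(.198,.592,.182)), "table below",proj("scene",(.198,.592,0)))
t=np.load("top0.npz");a=cv2.resize(p[50:150,480:560],None,fx=5,fy=5,interpolation=0);b=cv2.resize(cv2.convertScaleAbs(t["p"],alpha=2)[320:400,0:80],None,fx=5,fy=5,interpolation=0)
b=cv2.copyMakeBorder(b,0,100,0,0,0);cv2.imwrite("pics/start.png",np.hstack([a,b]))
P=xyz("scene",np.load("s3.npz")["d"])
s=np.load("s3.npz")["p"].max(2)<25
# black pixels of gripper in 195..245 col: list lowest 
for U in range(200,228):
    col=[(v,*P[v,U].round(3)) for v in range(130,190) if s[v,U] and P[v,U,2]>.07]
    if col: print(U,col[-1])
```

```text
start tcp proj [544.73961049 135.26982198] [ 44.25597974 339.53454806] table below [519.57657815 190.19512183]
200 (172, np.float64(0.633), np.float64(-0.215), np.float64(0.161))
201 (175, np.float64(0.603), np.float64(-0.232), np.float64(0.129))
202 (179, np.float64(0.6), np.float64(-0.233), np.float64(0.115))
203 (185, np.float64(0.6), np.float64(-0.233), np.float64(0.096))
204 (187, np.float64(0.597), np.float64(-0.232), np.float64(0.088))
205 (187, np.float64(0.6), np.float64(-0.227), np.float64(0.091))
206 (187, np.float64(0.599), np.float64(-0.225), np.float64(0.091))
207 (187, np.float64(0.598), np.float64(-0.223), np.float64(0.091))
208 (187, np.float64(0.597), np.float64(-0.22), np.float64(0.091))
209 (188, np.float64(0.599), np.float64(-0.216), np.float64(0.09))
210 (188, np.float64(0.597), np.float64(-0.215), np.float64(0.089))
211 (188, np.float64(0.593), np.float64(-0.214), np.float64(0.086))
212 (184, np.float64(0.559), np.float64(-0.229), np.float64(0.073))
213 (184, np.float64(0.557), np.float64(-0.228), np.float64(0.072))
214 (184, np.float64(0.559), np.float64(-0.22
[... 203 characters left out ...]
17), np.float64(0.075))
218 (183, np.float64(0.55), np.float64(-0.216), np.float64(0.074))
219 (182, np.float64(0.548), np.float64(-0.214), np.float64(0.075))
220 (167, np.float64(0.501), np.float64(-0.232), np.float64(0.092))
221 (167, np.float64(0.503), np.float64(-0.227), np.float64(0.094))
222 (167, np.float64(0.501), np.float64(-0.226), np.float64(0.093))
223 (168, np.float64(0.502), np.float64(-0.222), np.float64(0.091))
224 (168, np.float64(0.501), np.float64(-0.219), np.float64(0.091))
225 (168, np.float64(0.5), np.float64(-0.217), np.float64(0.091))
226 (145, np.float64(0.498), np.float64(-0.208), np.float64(0.164))
227 (144, np.float64(0.495), np.float64(-0.207), np.float64(0.166))
```

View pics/start.png

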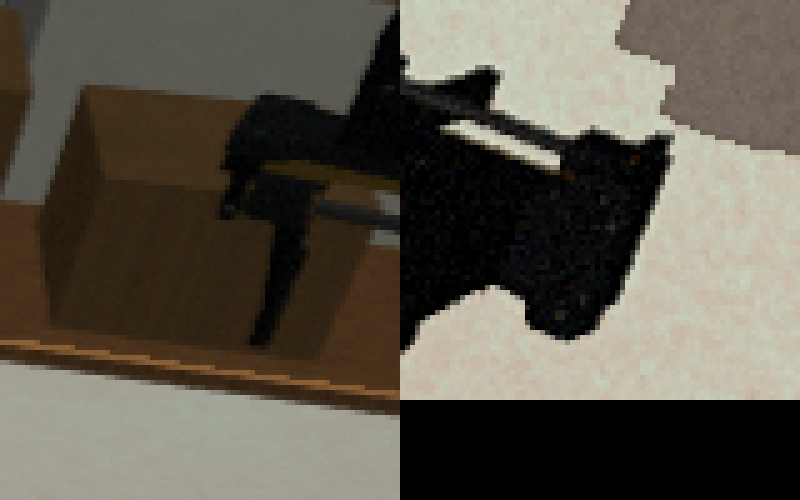

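>>> carry_out(increments="0 0 0 0.001 0.0015 0.003 0.087;0 0 0 0.002 0.003 0.008 0.087;0 0 0 0.002 0.004 0.013 0.087;0 0 0 0.002 0.004 0.018 0.087;0 0 0 0.002 0.004 0.02 0.087")

```text
time: 4.1
ee_pos: [0.5474, -0.2308, 0.0297]
eef_rot: [1.0, 0.007, -0.001, -0.0]
ft_force: [0.6, 0.1, -0.2]
width: 0.087
```

```bash
cat >> h.py <<'E'
def tips(tag,zmin,roi=(190,120,60,80)):
    p,d=r.camera("scene");P=xyz("scene",d);np.savez(tag+".npz",p=p,d=d)
    x,y,w,h=roi;b=p.max(2)<25
    for U in range(x,x+w):
        c=[(v,*P[v,U].round(3).tolist()) for v in range(y,y+h) if b[v,U] and P[v,U,2]>zmin]
        if c: print(U,c[-1])
    cv2.imwrite(f"pics/{tag}.png",cv2.resize(p[y-20:y+h+10,x-20:x+w+40],None,fx=5,fy=5,interpolation=0))
E
python3 - <<'E'
from h import *
tips("s4",.045)
s=r.read_state();print(s["ee_pos"],s["ft_force"],s["time"])
E
```

```text
190 (179, 0.561, -0.295, 0.076)
191 (179, 0.557, -0.295, 0.073)
192 (178, 0.632, -0.241, 0.137)
193 (178, 0.635, -0.236, 0.14)
194 (178, 0.635, -0.233, 0.141)
195 (178, 0.634, -0.231, 0.141)
196 (178, 0.633, -0.229, 0.141)
197 (178, 0.637, -0.223, 0.144)
198 (178, 0.633, -0.223, 0.142)
199 (179, 0.636, -0.219, 0.141)
200 (182, 0.6, -0.24, 0.104)
201 (185, 0.602, -0.237, 0.097)
202 (192, 0.602, -0.237, 0.074)
203 (193, 0.601, -0.235, 0.07)
204 (193, 0.6, -0.233, 0.07)
205 (193, 0.598, -0.231, 0.069)
206 (193, 0.601, -0.226, 0.073)
207 (194, 0.599, -0.225, 0.069)
208 (194, 0.603, -0.22, 0.072)
209 (194, 0.601, -0.217, 0.072)
210 (194, 0.597, -0.217, 0.069)
211 (183, 0.559, -0.232, 0.075)
212 (184, 0.562, -0.228, 0.076)
213 (184, 0.56, -0.226, 0.074)
214 (184, 0.561, -0.222, 0.076)
215 (184, 0.556, -0.222, 0.073)
216 (183, 0.557, -0.218, 0.077)
217 (183, 0.552, -0.218, 0.074)
218 (183, 0.547, -0.217, 0.071)
219 (182, 0.55, -0.213, 0.077)
220 (173, 0.504, -0.232, 0.073)
221 (173, 0.5, -0.231, 0.071)
222 (174, 0.503, -0.227, 0.07)
223 (174, 0.507, -0.221, 0.074)
224 (174, 0.505, -0.219, 0.073)
225 (151, 0.497, -0.214, 0.144)
226 (150, 0.501, -0.208, 0.15)
227 (147, 0.498, -0.206, 0.158)
228 (146, 0.498, -0.203, 0.162)
229 (147, 0.501, -0.198, 0.162)
230 (147, 0.499, -0.196, 0.161)
231 (152, 0.498, -0.195, 0.145)
232 (151, 0.5, -0.191, 0.15)
233 (150, 0.494, -0.191, 0.15)
234 (149, 0.487, -0.191, 0.149)
235 (148, 0.479, -0.192, 0.148)
236 (147, 0.471, -0.193, 0.146)
[ 0.54736532 -0.23079171  0.02962173] [ 0.13077151  0.21832623 -0.22038525] 4.15
```

View pics/s4.png

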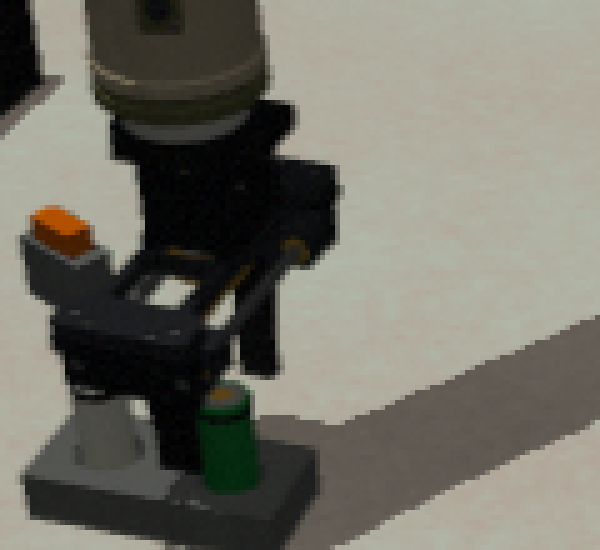

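>>> carry_out(increments="0 0 0 0 0.001 0.005 0.087;0 0 0 0 0.001 0.01 0.087;0 0 0 0 0.001 0.014 0.087;0 0 0 0 0.001 0.018 0.087;0 0 0 0 0.001 0.02 0.087")

```text
time: 4.78
ee_pos: [0.5472, -0.2317, 0.0093]
eef_rot: [1.0, 0.007, -0.001, -0.0]
ft_force: [-0.2, -0.0, -0.2]
width: 0.0869
```

Run:
```python
from h import *
tips("s5",.035,(200,150,30,60))
s=r.read_state();print(s["ee_pos"],s["ft_force"],s["time"])
```

```text
200 (186, 0.633, -0.221, 0.118)
201 (189, 0.604, -0.237, 0.085)
202 (194, 0.601, -0.239, 0.067)
203 (199, 0.603, -0.237, 0.052)
204 (199, 0.6, -0.235, 0.05)
205 (199, 0.598, -0.234, 0.049)
206 (199, 0.6, -0.229, 0.051)
207 (199, 0.602, -0.225, 0.053)
208 (200, 0.601, -0.223, 0.05)
209 (200, 0.597, -0.223, 0.047)
210 (200, 0.598, -0.219, 0.049)
211 (187, 0.628, -0.193, 0.118)
212 (184, 0.625, -0.191, 0.125)
213 (184, 0.559, -0.226, 0.074)
214 (184, 0.56, -0.223, 0.075)
215 (184, 0.558, -0.221, 0.074)
216 (184, 0.556, -0.219, 0.073)
217 (183, 0.553, -0.218, 0.075)
218 (183, 0.552, -0.215, 0.074)
219 (182, 0.55, -0.213, 0.077)
220 (179, 0.538, -0.215, 0.079)
221 (179, 0.504, -0.231, 0.054)
222 (179, 0.503, -0.228, 0.053)
223 (180, 0.506, -0.224, 0.053)
224 (180, 0.505, -0.221, 0.053)
225 (158, 0.502, -0.213, 0.125)
226 (157, 0.501, -0.21, 0.128)
227 (153, 0.497, -0.208, 0.139)
228 (153, 0.5, -0.203, 0.142)
229 (153, 0.5, -0.201, 0.142)
[ 0.54716383 -0.23169599  0.00921031] [ 0.42796459  0.5738848  -0.2990583 ] 4.825
```

View pics/s5.png

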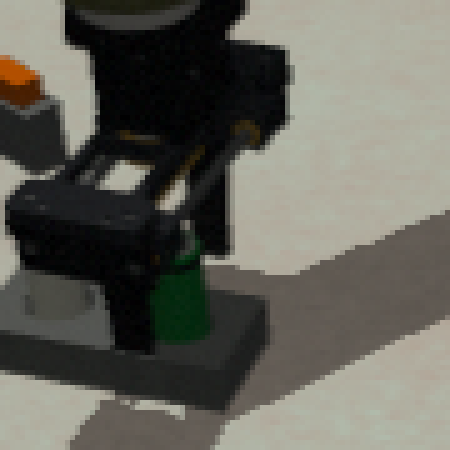

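>>> carry_out(increments="0 0 0 0 0 0 0.06;0 0 0 0 0 0 0.04;0 0 0 0 0 0 0.02;0 0 0 0 0 0 0.02;0 0 0 0 0 0 0.02", squeeze=25)

```text
time: 5.45
ee_pos: [0.5472, -0.2317, 0.0092]
eef_rot: [1.0, 0.007, -0.001, -0.0]
ft_force: [0.2, 0.5, 1.0]
width: 0.0451
```

>>> carry_out(increments="0 0 0 0 0 0 0.02;0 0 0 0 0 0 0.02;0 0 0 0 0 0 0.02;0 0 0 0 0 0 0.02;0 0 0 0 0 0 0.02")

```text
time: 6.08
ee_pos: [0.5469, -0.2317, 0.0091]
eef_rot: [1.0, 0.007, -0.001, -0.0]
ft_force: [-2.9, 0.0, -0.5]
width: 0.0317
```

Run:
```python
from h import *
p,d=r.camera("scene");cv2.imwrite("pics/s6.png",cv2.resize(p[120:220,160:280],None,fx=5,fy=5,interpolation=0))
go((.547,-.23,.1))
```

```text
t 6.12 pos [ 0.5469 -0.2317  0.0091] w 0.0321 F [-2.1 -0.3  0. ] j [-0.18  0.48  0.63  1.76 -0.33  1.01  0.59]
turn [-0.03  0.17  0.8 ] shift [-0.0002 -0.0018 -0.0909] dist 0.0909 ang 0.8
[-0.01  0.03  0.16] [-0.     -0.0004 -0.0182]
[-0.01  0.07  0.32] [-0.0001 -0.0007 -0.0364]
[-0.02  0.1   0.48] [-0.0001 -0.0011 -0.0545]
[-0.03  0.14  0.64] [-0.0001 -0.0014 -0.0727]
[-0.03  0.17  0.8 ] [-0.0002 -0.0018 -0.0909]
```

View pics/s6.png

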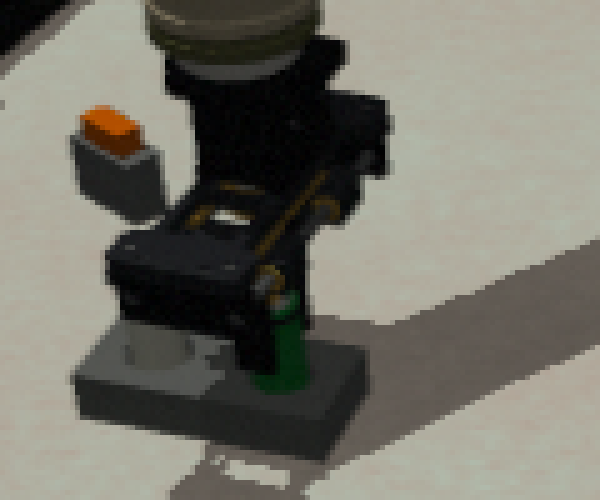

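>>> carry_out(increments="0 0 0 0 0 -0.006 0.02;0 0 0 0 0 -0.016 0.02;0 0 0 0 0 -0.03 0.02;0 0 0 0 0 -0.05 0.02;0 0 0 0 0 -0.075 0.02")

```text
time: 6.75
ee_pos: [0.5472, -0.2318, 0.0858]
eef_rot: [1.0, 0.007, -0.001, -0.0]
ft_force: [-0.1, 0.6, -0.2]
width: 0.0316
```

Run:
```python
from h import *
p,d=r.camera("scene");cv2.imwrite("pics/s7.png",cv2.resize(p[100:220,160:280],None,fx=5,fy=5,interpolation=0))
go((.53,-.05,.13))
```

```text
t 6.8 pos [ 0.549  -0.2327  0.0894] w 0.0317 F [ 2.6 -1.6  2.9] j [-0.22  0.39  0.67  1.69 -0.26  1.15  0.54]
turn [ 0.03 -0.11  0.77] shift [-0.0164 -0.183  -0.0407] dist 0.1882 ang 0.8
[ 0.01 -0.02  0.15] [-0.0033 -0.0366 -0.0081]
[ 0.01 -0.04  0.31] [-0.0066 -0.0732 -0.0163]
[ 0.02 -0.06  0.46] [-0.0098 -0.1098 -0.0244]
[ 0.03 -0.09  0.62] [-0.0131 -0.1464 -0.0326]
[ 0.03 -0.11  0.77] [-0.0164 -0.183  -0.0407]
```

View pics/s7.png

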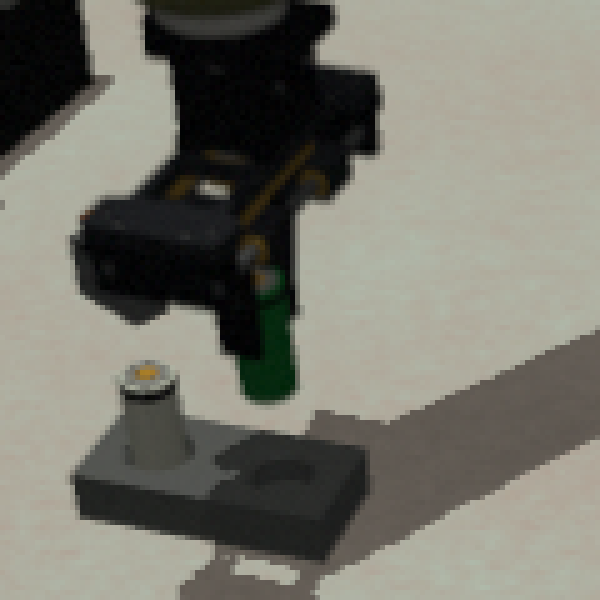

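>>> carry_out(increments="0 0 0 -0.001 -0.02 -0.02 0.02;0 0 0 -0.004 -0.06 -0.038 0.02;0 0 0 -0.008 -0.11 -0.045 0.02;0 0 0 -0.012 -0.165 -0.045 0.02;0 0 0 -0.016 -0.22 -0.045 0.02")

```text
time: 7.42
ee_pos: [0.5299, -0.0114, 0.1354]
eef_rot: [1.0, 0.007, 0.002, -0.0]
ft_force: [1.4, 1.0, -1.3]
width: 0.0319
```

Run:
```python
from h import *
go((.52,.192,.13),xdir=(1,-.014,0))
```

```text
t 7.42 pos [ 0.5299 -0.0114  0.1354] w 0.0319 F [ 1.4  1.  -1.3] j [-0.6   0.16  0.6   1.81 -0.1   1.2   0.04]
turn [-0.   -0.21  1.55] shift [-0.0073 -0.2035  0.0054] dist 0.2037 ang 1.6
[-0.   -0.04  0.31] [-0.0015 -0.0407  0.0011]
[-0.   -0.08  0.62] [-0.0029 -0.0814  0.0022]
[-0.   -0.13  0.93] [-0.0044 -0.1221  0.0032]
[-0.   -0.17  1.24] [-0.0058 -0.1628  0.0043]
[-0.   -0.21  1.55] [-0.0073 -0.2035  0.0054]
```

>>> carry_out(increments="0 -0.1 0 -0.0015 -0.045 0.001 0.02;0 -0.2 0 -0.003 -0.095 0.001 0.02;0 -0.2 0 -0.005 -0.145 0.001 0.02;0 -0.2 0 -0.006 -0.185 0.001 0.02;0 -0.2 0 -0.007 -0.2035 0.001 0.02")

```text
time: 8.05
ee_pos: [0.52, 0.1944, 0.135]
eef_rot: [1.0, 0.008, 0.0, -0.0]
ft_force: [0.3, -0.5, -0.8]
width: 0.0319
```

>>> carry_out(increments="0 0 0 0 0 0 0.02;0 0 0 0 0 0 0.02;0 0 0 0 0 0 0.02;0 0 0 0 0 0 0.02;0 0 0 0 0 0 0.02")

```text
time: 8.68
ee_pos: [0.5201, 0.194, 0.1351]
eef_rot: [1.0, 0.008, 0.0, -0.0]
ft_force: [-0.3, 1.0, -0.8]
width: 0.0317
```

Run:
```python
from h import *
go((.52,.1918,.06),xdir=(1,.014,0))
for n in M:
    p,d=r.camera(n);np.savez(f"{n}8.npz",p=p,d=d);x,y,w,h=(300,130,140,120) if n=="scene" else (160,170,110,90)
    cv2.imwrite(f"pics/{n}8.png",cv2.resize(p[y:y+h,x:x+w],None,fx=5,fy=5,interpolation=0))
```

```text
t 8.68 pos [0.5201 0.194  0.1351] w 0.0317 F [-0.3  1.  -0.8] j [-0.84  0.22  0.46  1.74 -0.1   1.21 -0.34]
turn [-0.04 -0.05  0.07] shift [-0.0002  0.0022  0.0751] dist 0.0751 ang 0.1
[-0.01 -0.01  0.01] [-0.      0.0004  0.015 ]
[-0.02 -0.02  0.03] [-0.0001  0.0009  0.03  ]
[-0.02 -0.03  0.04] [-0.0001  0.0013  0.045 ]
[-0.03 -0.04  0.05] [-0.0002  0.0018  0.0601]
[-0.04 -0.05  0.07] [-0.0002  0.0022  0.0751]
```

View pics/scene8.png

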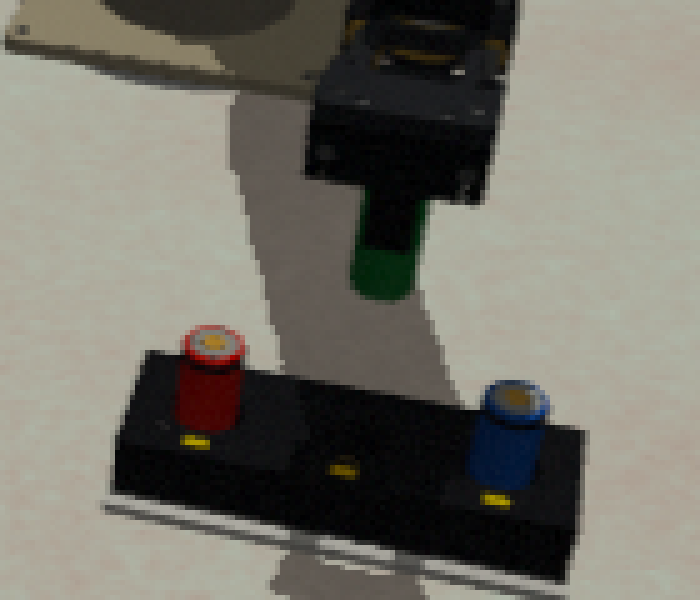

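View pics/top8.png

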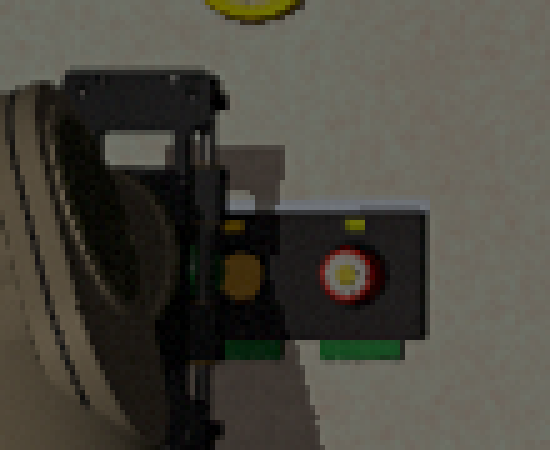

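Run:
```python
from h import *
z=np.load("scene8.npz");p,d=z["p"].astype(float),z["d"]
g=p[...,1]-np.maximum(p[...,0],p[...,2])
# green rows
for v in range(180,192):
    row=g[v,365:392]; xs=np.nonzero(row>12)[0]+365
    if len(xs): print(v,xs.min(),xs.max(),(row.clip(0)*np.arange(365,392)).sum()/row.clip(0).sum())
P=xyz("scene",d)
print("foot side pts",P[184:188,374:380].reshape(-1,3).mean(0).round(4))
for dx,dy in((0,0),):
    c=np.array([.5194,.1963,.138]); # camera-frame prediction: well(.5194,.1941)+ (ee err .0022 in y)
    print("pred foot",proj("scene",c),"z+.02",proj("scene",c+[0,0,.02]))
    # silhouettes: near bottom pt toward camera
    E=M["scene"]["extrinsics"];v=E[:2,3]-c[:2];v/=np.linalg.norm(v)
    print("near bottom edge",proj("scene",[*(c[:2]+.016*v),c[2]]))
    n=np.array([-v[1],v[0]]);
    for zz in(.138,.15):
        print("side edges",zz,proj("scene",[*(c[:2]+.016*n),zz]),proj("scene",[*(c[:2]-.016*n),zz]))
```

```text
180 371 383 376.59274193548384
181 371 382 377.21135646687696
182 371 382 376.8051948051948
183 370 382 376.4670846394984
184 370 382 377.00296735905044
185 370 382 376.75581395348837
186 370 381 376.71612903225804
187 371 382 376.3170731707317
188 372 381 376.44769874476987
189 373 380 376.71751412429376
foot side pts [0.5332 0.1974 0.1497]
pred foot [376.13369674 186.263568  ] z+.02 [377.39652425 179.40519444]
near bottom edge [375.44521995 190.00266222]
side edges 0.138 [382.87922784 187.36580362] [369.43738721 185.1693753 ]
side edges 0.15 [383.68810388 183.26534792] [370.13688565 181.08216981]
```

>>> carry_out(increments="0 0 0 0 0.002 0.02 0.02;0 0 0 0 0.0022 0.04 0.02;0 0 0 0 0.0022 0.06 0.02;0 0 0 0 0.0022 0.075 0.02;0 0 0 0 0.0022 0.08 0.02")

```text
time: 9.4
ee_pos: [0.5197, 0.1919, 0.0543]
eef_rot: [1.0, 0.008, -0.0, -0.0]
ft_force: [-0.1, 0.1, -0.4]
width: 0.032
```

>>> carry_out(increments="0 0 0 0 0 0 0.02;0 0 0 0 0 0 0.02;0 0 0 0 0 0 0.02;0 0 0 0 0 0 0.02;0 0 0 0 0 0 0.02")

```text
time: 10.02
ee_pos: [0.5198, 0.192, 0.0544]
eef_rot: [1.0, 0.008, -0.0, -0.0]
ft_force: [0.2, 0.5, 0.0]
width: 0.0317
```

Run:
```python
from h import *
go((.52,.1918,.011),xdir=(1,.014,0))
n="scene"
p,d=r.camera(n);np.savez(f"{n}9.npz",p=p,d=d);x,y,w,h=(300,130,140,120)
cv2.imwrite(f"pics/{n}9.png",cv2.resize(p[y:y+h,x:x+w],None,fx=5,fy=5,interpolation=0))
p=p.astype(float);g=p[...,1]-np.maximum(p[...,0],p[...,2])
for v in range(205,216):
    row=g[v,360:385]; xs=np.nonzero(row>10)[0]+360
    if len(xs): print(v,xs.min(),xs.max(),(row.clip(0)*np.arange(360,385)).sum()/row.clip(0).sum())
zz=.012+r.read_state()["ee_pos"][2]-.0091
print(zz,proj("scene",(.5194,.1941,zz)),proj("scene",(.5194,.1941,zz+.01)))
```

```text
t 10.03 pos [0.5198 0.192  0.0544] w 0.0317 F [0.2 0.5 0. ] j [-0.81  0.3   0.44  1.82 -0.15  1.05 -0.3 ]
turn [-0.01  0.    0.1 ] shift [0.0002 0.0002 0.0434] dist 0.0434 ang 0.1
[-0.    0.    0.02] [0.     0.     0.0087]
[-0.    0.    0.04] [0.0001 0.0001 0.0174]
[-0.01  0.    0.06] [0.0001 0.0001 0.026 ]
[-0.01  0.    0.08] [0.0002 0.0002 0.0347]
[-0.01  0.    0.1 ] [0.0002 0.0002 0.0434]
205 366 377 372.7
206 366 377 371.28846153846155
207 365 377 369.9441860465116
208 365 377 370.82958199356915
209 365 377 370.7672955974843
210 364 377 370.6518987341772
211 364 377 370.6377708978328
212 365 376 370.5249169435216
213 365 376 370.641638225256
214 366 375 370.94262295081967
215 368 374 370.9363057324841
0.0572322215055379 [370.47521556 212.0859988 ] [371.0367229  209.00649474]
```

View pics/scene9.png

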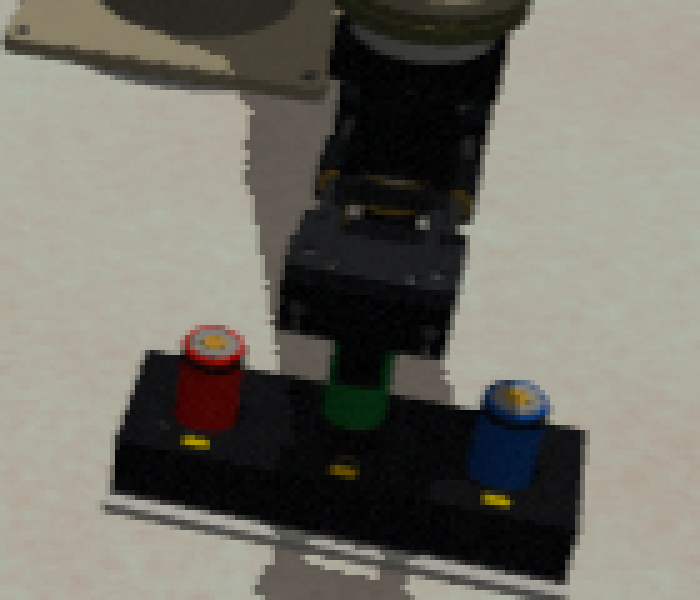

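>>> carry_out(increments="0 0 0 0 0 0.005 0.02;0 0 0 0 0 0.009 0.02;0 0 0 0 0 0.012 0.02;0 0 0 0 0 0.014 0.02;0 0 0 0 0 0.016 0.02")

```text
time: 10.7
ee_pos: [0.5198, 0.192, 0.0382]
eef_rot: [1.0, 0.008, -0.0, -0.0]
ft_force: [-0.2, -0.2, -1.0]
width: 0.0319
```

>>> carry_out(increments="0 0 0 0 0 0.002 0.02;0 0 0 0 0 0.004 0.02;0 0 0 0 0 0.005 0.02;0 0 0 0 0 0.006 0.02;0 0 0 0 0 0.006 0.02")

```text
time: 11.32
ee_pos: [0.5198, 0.192, 0.0322]
eef_rot: [1.0, 0.008, -0.0, -0.0]
ft_force: [-0.6, 0.4, -1.8]
width: 0.0317
```

>>> carry_out(increments="0 0 0 0 0 0.003 0.02;0 0 0 0 0 0.006 0.02;0 0 0 0 0 0.009 0.02;0 0 0 0 0 0.012 0.02;0 0 0 0 0 0.014 0.02")

```text
time: 11.95
ee_pos: [0.5194, 0.1921, 0.0179]
eef_rot: [1.0, 0.008, -0.0, -0.0]
ft_force: [-2.4, 0.3, 0.2]
width: 0.0316
```

>>> carry_out(increments="0 0 0 0 0 0.002 0.02;0 0 0 0 0 0.004 0.02;0 0 0 0 0 0.006 0.02;0 0 0 0 0 0.0075 0.02;0 0 0 0 0 0.0085 0.02")

```text
time: 12.58
ee_pos: [0.5189, 0.1926, 0.0104]
eef_rot: [1.0, 0.008, -0.001, -0.0]
ft_force: [-12.0, 0.1, 21.5]
width: 0.0317
```

>>> carry_out(increments="0 0 0 0.0005 0 0 0.045;0 0 0 0.0005 0 0 0.06;0 0 0 0.0005 0 0 0.07;0 0 0 0.0005 0 0 0.075;0 0 0 0.0005 0 0 0.075")

```text
time: 13.2
ee_pos: [0.5195, 0.1925, 0.0103]
eef_rot: [1.0, 0.008, -0.001, -0.0]
ft_force: [0.3, 0.7, -0.0]
width: 0.0714
```

Run:
```python
from h import *
go((.52,.192,.1),xdir=(1,.014,0))
p,d=r.camera("scene");x,y,w,h=(300,130,140,120)
cv2.imwrite("pics/s10.png",cv2.resize(p[y:y+h,x:x+w],None,fx=5,fy=5,interpolation=0))
```

```text
t 13.2 pos [0.5195 0.1925 0.0103] w 0.0714 F [ 0.3  0.7 -0. ] j [-0.8   0.36  0.43  1.86 -0.18  0.97 -0.28]
turn [-0.05  0.11  0.11] shift [ 0.0003  0.0004 -0.0897] dist 0.0897 ang 0.2
[-0.01  0.02  0.02] [ 0.0001  0.0001 -0.0179]
[-0.02  0.04  0.05] [ 0.0001  0.0002 -0.0359]
[-0.03  0.07  0.07] [ 0.0002  0.0003 -0.0538]
[-0.04  0.09  0.09] [ 0.0002  0.0003 -0.0718]
[-0.05  0.11  0.11] [ 0.0003  0.0004 -0.0897]
```

View pics/s10.png

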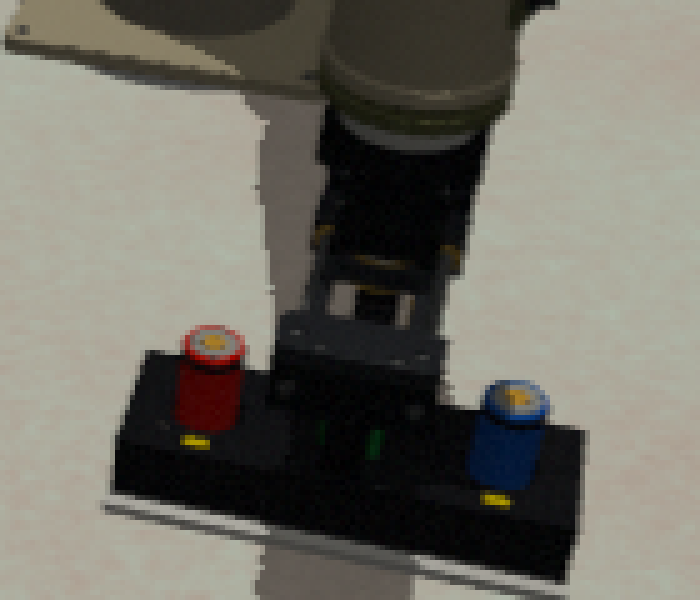

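Released; rise straight up, then across to the red cell.

>>> carry_out(increments="0 0 0 0 0 -0.015 0.075;0 0 0 0 0 -0.035 0.075;0 0 0 0 0 -0.06 0.087;0 0 0 0 0 -0.085 0.087;0 0 0 0 0.005 -0.1 0.087")

```text
time: 13.88
ee_pos: [0.5204, 0.1878, 0.1124]
eef_rot: [1.0, 0.008, -0.0, -0.001]
ft_force: [-0.7, 0.3, -0.6]
width: 0.0862
```

>>> carry_out(increments="0 0 0 0 0.02 -0.01 0.087;0 0 0 0 0.045 -0.01 0.087;0 0 0 0 0.065 -0.01 0.087;0 0 0 0 0.07 -0.01 0.087;0 0 0 0 0.07 -0.01 0.087")

```text
time: 14.5
ee_pos: [0.5214, 0.1177, 0.1221]
eef_rot: [1.0, 0.008, -0.0, -0.001]
ft_force: [-0.4, 0.3, 0.7]
width: 0.0869
```

Run:
```python
from h import *
go((.521,.117,.065),xdir=(1,.01,0))
for n in M:
    p,d=r.camera(n);np.savez(f"{n}11.npz",p=p,d=d);x,y,w,h=(300,130,140,120) if n=="scene" else (160,170,110,90)
    cv2.imwrite(f"pics/{n}11.png",cv2.resize(p[y:y+h,x:x+w],None,fx=5,fy=5,interpolation=0))
```

```text
t 14.5 pos [0.5214 0.1177 0.1221] w 0.0869 F [-0.4  0.3  0.7] j [-0.75  0.18  0.5   1.81 -0.1   1.18 -0.21]
turn [-0.12  0.02  0.35] shift [-0.0004  0.0008  0.0571] dist 0.0571 ang 0.4
[-0.02  0.    0.07] [-0.0001  0.0002  0.0114]
[-0.05  0.01  0.14] [-0.0002  0.0003  0.0228]
[-0.07  0.01  0.21] [-0.0002  0.0005  0.0343]
[-0.1   0.02  0.28] [-0.0003  0.0007  0.0457]
[-0.12  0.02  0.35] [-0.0004  0.0008  0.0571]
```

View pics/scene11.png

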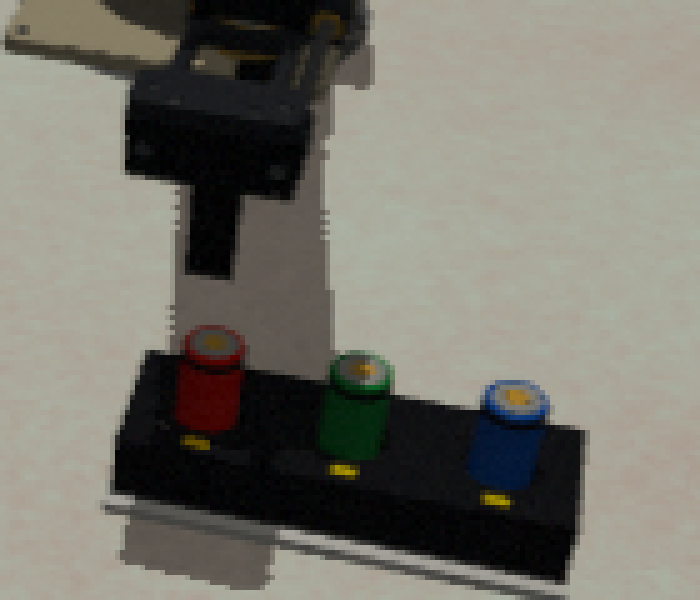

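>>> carry_out(increments="0 0 0 0 0 0.015 0.087;0 0 0 0 0 0.035 0.087;0 0 0 0 0 0.055 0.087;0 0 0 0 0 0.07 0.087;0 0 0 0 0 0.08 0.087")

```text
time: 15.22
ee_pos: [0.5209, 0.1189, 0.0409]
eef_rot: [1.0, 0.009, -0.001, -0.001]
ft_force: [-0.3, 0.1, 0.6]
width: 0.0873
```

>>> carry_out(increments="0 0 0 0 0 0.01 0.087;0 0 0 0 0 0.02 0.087;0 0 0 0 0 0.028 0.087;0 0 0 0 0 0.03 0.087;0 0 0 0 0 0.03 0.087")

```text
time: 15.85
ee_pos: [0.521, 0.1189, 0.011]
eef_rot: [1.0, 0.009, -0.001, -0.001]
ft_force: [0.6, -0.4, -0.3]
width: 0.0869
```

Run:
```python
from h import *
go((.521,.117,.0115),xdir=(1,.01,0))
p,d=r.camera("scene");x,y,w,h=(300,130,140,120)
cv2.imwrite("pics/s12.png",cv2.resize(p[y:y+h,x:x+w],None,fx=5,fy=5,interpolation=0))
```

```text
t 15.85 pos [0.521  0.1189 0.011 ] w 0.0869 F [ 0.6 -0.4 -0.3] j [-0.72  0.32  0.48  1.91 -0.18  0.95 -0.14]
turn [-0.09  0.07  0.45] shift [-0.      0.0019 -0.0005] dist 0.002 ang 0.5
[-0.02  0.01  0.09] [-0.      0.0004 -0.0001]
[-0.04  0.03  0.18] [-0.      0.0008 -0.0002]
[-0.06  0.04  0.27] [-0.      0.0012 -0.0003]
[-0.07  0.05  0.36] [-0.      0.0015 -0.0004]
[-0.09  0.07  0.45] [-0.      0.0019 -0.0005]
```

View pics/s12.png

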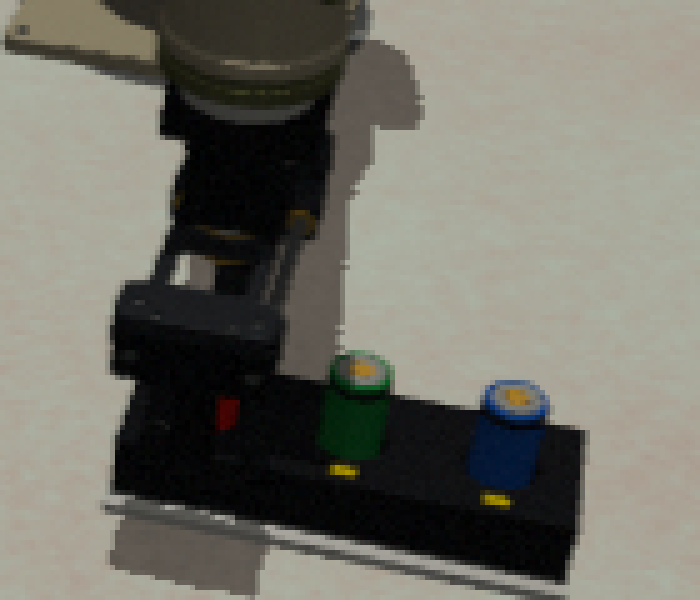

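Fingers straddle the red cell (red visible at crop 228,412). Close.

>>> carry_out(increments="0 0 0 0 0.001 0 0.06;0 0 0 0 0.001 0 0.04;0 0 0 0 0.001 0 0.02;0 0 0 0 0.001 0 0.02;0 0 0 0 0.001 0 0.02", squeeze=30)

```text
time: 16.52
ee_pos: [0.5211, 0.118, 0.0111]
eef_rot: [1.0, 0.009, -0.0, -0.001]
ft_force: [0.3, 0.2, -0.3]
width: 0.0454
```

>>> carry_out(increments="0 0 0 0 0 0 0.02;0 0 0 0 0 0 0.02;0 0 0 0 0 0 0.02;0 0 0 0 0 0 0.02;0 0 0 0 0 0 0.02")

```text
time: 17.15
ee_pos: [0.5209, 0.118, 0.0111]
eef_rot: [1.0, 0.009, -0.001, -0.001]
ft_force: [-1.2, 0.4, -1.2]
width: 0.0314
```

>>> carry_out(increments="0 0 0 0 0 -0.005 0.02;0 0 0 0 0 -0.014 0.02;0 0 0 0 0 -0.028 0.02;0 0 0 0 0 -0.048 0.02;0 0 0 0 0 -0.075 0.02")

```text
time: 17.77
ee_pos: [0.5209, 0.1177, 0.0874]
eef_rot: [1.0, 0.009, -0.001, -0.001]
ft_force: [-0.4, 0.2, -1.2]
width: 0.0316
```

Run:
```python
from h import *
lz=np.array([-.6427,-.015,.766])
go((.62,.05,.15),zdir=-lz,xdir=(1,.0,0))
p,d=r.camera("scene");x,y,w,h=(300,130,140,120)
cv2.imwrite("pics/s13.png",cv2.resize(p[y:y+h,x:x+w],None,fx=5,fy=5,interpolation=0))
```

```text
t 17.77 pos [0.5209 0.1177 0.0874] w 0.0316 F [-0.4  0.2 -1.2] j [-0.75  0.22  0.5   1.84 -0.12  1.11 -0.19]
turn [ 0.63 40.07  1.34] shift [ 0.0978  0.0694 -0.0629] dist 0.1354 ang 40.1
[0.13 8.01 0.27] [ 0.0196  0.0139 -0.0126]
[ 0.25 16.03  0.53] [ 0.0391  0.0278 -0.0252]
[ 0.38 24.04  0.8 ] [ 0.0587  0.0416 -0.0377]
[ 0.5  32.06  1.07] [ 0.0782  0.0555 -0.0503]
[ 0.63 40.07  1.34] [ 0.0978  0.0694 -0.0629]
```

View pics/s13.png

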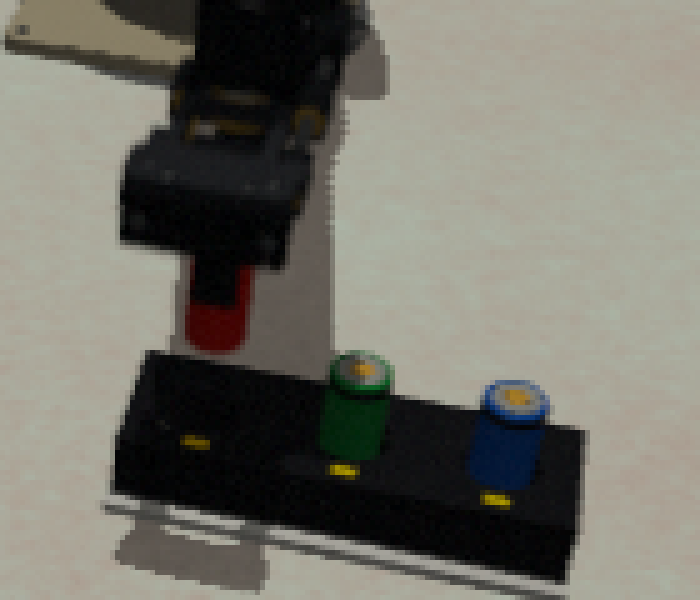

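>>> carry_out(increments="0 4 0 0.005 0.005 -0.03 0.02;0 10 0 0.02 0.02 -0.055 0.02;0 17 0 0.045 0.045 -0.08 0.02;0 24 0.5 0.07 0.07 -0.1 0.02;0 31 0.5 0.095 0.095 -0.11 0.02")

```text
time: 18.45
ee_pos: [0.6207, 0.0238, 0.2037]
eef_rot: [0.962, 0.003, 0.272, -0.005]
ft_force: [1.0, -2.0, -2.6]
width: 0.0316
```

Run:
```python
from h import *
lz=np.array([-.6427,-.015,.766])
go((.676,-.015,.2),zdir=-lz,xdir=(1,.0,0))
```

```text
t 18.45 pos [0.6207 0.0238 0.2037] w 0.0316 F [ 1.  -2.  -2.6] j [-0.74 -0.16  0.54  2.05  0.26  0.7  -0.33]
turn [0.25 8.43 0.81] shift [0.045  0.0393 0.0317] dist 0.0676 ang 8.5
[0.05 1.69 0.16] [0.009  0.0079 0.0063]
[0.1  3.37 0.33] [0.018  0.0157 0.0127]
[0.15 5.06 0.49] [0.027  0.0236 0.019 ]
[0.2  6.74 0.65] [0.036  0.0314 0.0253]
[0.25 8.43 0.81] [0.045  0.0393 0.0317]
```

>>> carry_out(increments="0 2 0 0.012 0.01 0.008 0.02;0 4.5 0.3 0.025 0.02 0.016 0.02;0.2 7 0.6 0.036 0.03 0.025 0.02;0.2 8.4 0.8 0.044 0.037 0.03 0.02;0.2 8.4 0.8 0.045 0.039 0.0315 0.02")

```text
time: 19.08
ee_pos: [0.6757, -0.0155, 0.2001]
eef_rot: [0.94, -0.004, 0.341, -0.009]
ft_force: [-0.2, -0.1, -1.3]
width: 0.0311
```

>>> carry_out(increments="0 0 0 0 0 0 0.02;0 0 0 0 0 0 0.02;0 0 0 0 0 0 0.02;0 0 0 0 0 0 0.02;0 0 0 0 0 0 0.02")

```text
time: 19.7
ee_pos: [0.6756, -0.0154, 0.2001]
eef_rot: [0.94, -0.004, 0.341, -0.009]
ft_force: [0.3, 0.5, -1.8]
width: 0.0315
```

Run:
```python
from h import *
lz=np.array([-.6427,-.015,.766])
go((.676,-.015,.2),zdir=-lz,xdir=(1,.0,0))
for n in M:
    p,d=r.camera(n);np.savez(f"{n}14.npz",p=p,d=d);x,y,w,h=(190,150,140,120) if n=="scene" else (220,100,110,90)
    cv2.imwrite(f"pics/{n}14.png",cv2.resize(p[y:y+h,x:x+w],None,fx=5,fy=5,interpolation=0))
```

```text
t 19.7 pos [ 0.6756 -0.0154  0.2001] w 0.0315 F [ 0.3  0.5 -1.8] j [-0.72 -0.1   0.63  2.08  0.2   0.45 -0.22]
turn [ 0.08  0.06 -0.04] shift [ 0.0002 -0.0004  0.0003] dist 0.0006 ang 0.1
[ 0.02  0.01 -0.01] [ 0.     -0.0001  0.0001]
[ 0.03  0.02 -0.02] [ 0.0001 -0.0002  0.0001]
[ 0.05  0.04 -0.02] [ 0.0001 -0.0003  0.0002]
[ 0.06  0.05 -0.03] [ 0.0002 -0.0003  0.0002]
[ 0.08  0.06 -0.04] [ 0.0002 -0.0004  0.0003]
```

View pics/scene14.png

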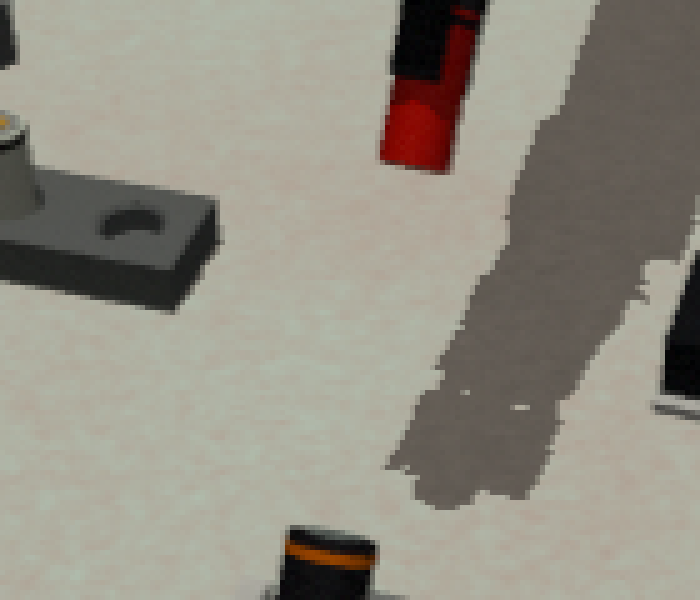

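View pics/top14.png

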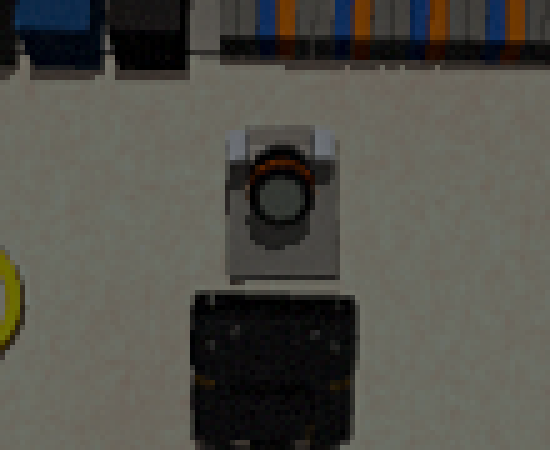

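Run:
```python
from h import *
lz=np.array([-.6427,-.015,.766])
for f in((.6737,-.0155,.2024),(.7037,-.0148,.207)):
    f=np.array(f);print(f,proj("scene",f),"axis dir",proj("scene",f+.03*lz)-proj("scene",f), proj("top",f))
z=np.load("scene14.npz");p,d=z["p"].astype(float),z["d"];P=xyz("scene",d)
rd=(p[...,2]-np.maximum(p[...,0],p[...,1])>30)
rd[:150]=rd[:150]
for v in range(150,187):
    xs=np.nonzero(rd[v,255:295])[0]+255
    if len(xs): print(v,xs.min(),xs.max(),P[v,xs[len(xs)//2]].round(3))
```

```text
[ 0.6737 -0.0155  0.2024] [271.39279184 182.45293199] axis dir [  2.72730738 -13.60372748] [274.82964161 167.0944872 ]
[ 0.7037 -0.0148  0.207 ] [266.80994529 188.45237496] axis dir [  2.80993432 -14.01222862] [274.81167758 155.59531322]
151 281 281 [ 0.639 -0.006  0.263]
152 281 284 [ 0.638 -0.002  0.261]
153 282 285 [ 0.636 -0.     0.257]
155 280 282 [ 0.646 -0.003  0.258]
156 280 284 [ 0.643 -0.002  0.254]
157 280 284 [ 0.64  -0.003  0.249]
158 279 284 [ 0.647 -0.001  0.251]
159 279 284 [ 0.646 -0.001  0.248]
160 279 284 [ 0.649 -0.     0.248]
161 279 283 [ 0.65  -0.002  0.246]
162 279 283 [ 0.654 -0.001  0.245]
163 278 283 [ 0.652 -0.001  0.242]
164 278 283 [ 0.654 -0.     0.241]
165 269 283 [ 0.655 -0.002  0.238]
166 269 282 [ 0.665 -0.008  0.24 ]
167 269 282 [ 0.662 -0.009  0.236]
168 268 282 [ 0.666 -0.01   0.236]
169 268 281 [ 0.666 -0.01   0.233]
170 268 281 [ 0.666 -0.01   0.231]
171 268 281 [ 0.669 -0.009  0.231]
172 268 281 [ 0.669 -0.009  0.228]
173 267 281 [ 0.671 -0.01   0.226]
174 267 280 [ 0.672 -0.01   0.224]
175 267 280 [ 0.673 -0.01   0.222]
176 267 280 [ 0.674 -0.009  0.221]
177 267 280 [ 0.678 -0.008  0.221]
178 266 280 [ 0.678 -0.01   0.218]
179 266 279 [ 0.679 -0.01   0.216]
180 266 279 [ 0.679 -0.01   0.214]
181 266 279 [ 0.68  -0.009  0.212]
182 267 279 [ 0.683 -0.008  0.211]
183 273 279 [ 0.679 -0.003  0.207]
184 278 278 [ 0.674 -0.     0.202]
```

>>> carry_out(increments="0 0 0 0 0 0.012 0.02;0 0 0 0 0 0.028 0.02;0 0 0 0 0 0.046 0.02;0 0 0 0 0 0.06 0.02;0 0 0 0 0 0.07 0.02")

```text
time: 20.42
ee_pos: [0.7208, -0.0143, 0.1457]
eef_rot: [0.94, -0.004, 0.341, -0.009]
ft_force: [-0.5, 0.2, -1.3]
width: 0.0319
```

>>> carry_out(increments="0 0 0 0 0 0 0.02;0 0 0 0 0 0 0.02;0 0 0 0 0 0 0.02;0 0 0 0 0 0 0.02;0 0 0 0 0 0 0.02")

```text
time: 21.05
ee_pos: [0.7208, -0.0142, 0.1459]
eef_rot: [0.94, -0.004, 0.341, -0.009]
ft_force: [-0.3, 0.2, -1.5]
width: 0.0317
```

Run:
```python
from h import *
lz=np.array([-.6427,-.0135,.766]);L=np.array([.779,-.013,.078])
go(L+.087*lz,zdir=-lz,xdir=(1,.0,0))
for n in M:
    p,d=r.camera(n);np.savez(f"{n}15.npz",p=p,d=d);x,y,w,h=(190,150,140,120) if n=="scene" else (220,100,110,90)
    cv2.imwrite(f"pics/{n}15.png",cv2.resize(p[y:y+h,x:x+w],None,fx=5,fy=5,interpolation=0))
z=np.load("scene15.npz");p,d=z["p"].astype(float),z["d"];P=xyz("scene",d)
rd=(p[...,2]-np.maximum(p[...,0],p[...,1])>30)
s=r.read_state();f=s["ee_pos"]-.003*Ro.from_quat(s["eef_rot"]).apply([0,0,1])
print("pred foot",f,proj("scene",f),proj("scene",f+.02*lz),"lens",proj("scene",L),"dist",np.linalg.norm(f-L))
pts=[]
for v in range(160,225):
    xs=np.nonzero(rd[v,245:290])[0]+245
    if len(xs)>10:
        print(v,xs.min(),xs.max(),P[v,xs[len(xs)//2]].round(3)); pts+=[P[v,x] for x in xs[3:-3]]
pts=np.array(pts)
# cylinder axis fit with known radius
from scipy.optimize import least_squares
def res(q):
    a=np.array([q[2],q[3],1]);a/=np.linalg.norm(a);o=np.array([q[0],q[1],pts[:,2].mean()])
    w=pts-o;return np.linalg.norm(w-np.outer(w@a,a),axis=1)-.016
k=least_squares(res,[pts[:,0].mean()-.012,pts[:,1].mean()-.004,-.84,-.02],loss="soft_l1",f_scale=.003)
q=k.x;a=np.array([q[2],q[3],1]);a/=np.linalg.norm(a);o=np.array([q[0],q[1],pts[:,2].mean()])
print("axis",a,"angle",np.degrees(np.arccos(a@lz)),"rms",np.sqrt((k.fun**2).mean()));w=o-L;print("offset from line",(w-(w@lz)*lz).round(4))
```

```text
t 21.05 pos [ 0.7208 -0.0142  0.1459] w 0.0317 F [-0.3  0.2 -1.5] j [-0.7   0.12  0.68  2.04 -0.19  0.32  0.11]
turn [-0.01  0.08 -0.08] shift [ 0.0009 -0.0001  0.0024] dist 0.0026 ang 0.1
[-0.    0.02 -0.02] [ 0.0002 -0.      0.0005]
[-0.    0.03 -0.03] [ 0.0004 -0.      0.001 ]
[-0.01  0.05 -0.05] [ 0.0006 -0.      0.0015]
[-0.01  0.06 -0.07] [ 0.0007 -0.      0.002 ]
[-0.01  0.08 -0.08] [ 0.0009 -0.0001  0.0024]
pred foot [ 0.71883934 -0.01433817  0.14804949] [265.05557852 214.53094558] [266.88804541 205.45830808] lens [256.47881641 256.49162472] dist 0.09234731628400125
198 262 276 [ 0.713 -0.002  0.192]
199 262 276 [ 0.709 -0.008  0.184]
200 262 276 [ 0.71  -0.008  0.183]
201 262 275 [ 0.71  -0.008  0.18 ]
202 262 275 [ 0.713 -0.007  0.179]
203 261 275 [ 0.713 -0.009  0.177]
204 261 274 [ 0.714 -0.009  0.175]
205 261 274 [ 0.717 -0.008  0.175]
206 261 274 [ 0.718 -0.008  0.172]
207 261 274 [ 0.718 -0.007  0.17 ]
208 260 274 [ 0.719 -0.01   0.167]
209 260 273 [ 0.72  -0.009  0.165]
210 260 273 [ 0.723 -0.008  0.165]
211 260 273 [ 0.725 -0.007  0.164]
212 259 273 [ 0.725 -0.009  0.161]
213 259 273 [ 0.726 -0.009  0.159]
214 261 272 [ 0.727 -0.007  0.158]
axis [-0.60779828 -0.0182747   0.79388115] angle 2.573266633326765 rms 0.0017168544857252678
offset from line [-0.0022  0.0023 -0.0018]
```

View pics/scene15.png

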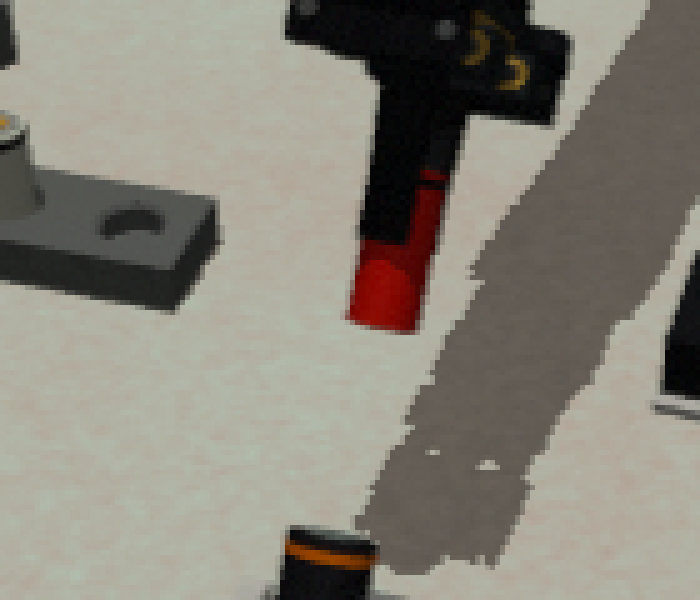

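View pics/top15.png

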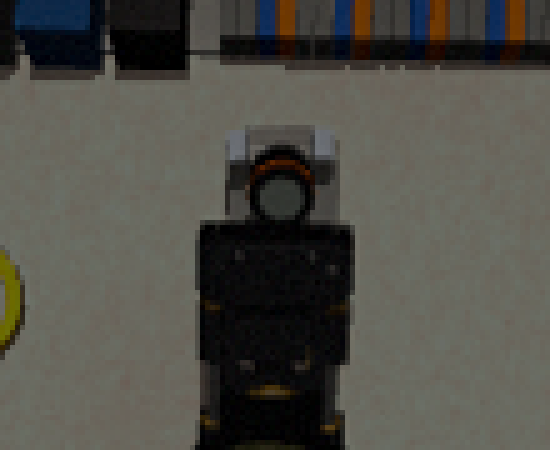

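>>> carry_out(increments="0 0 0 0.001 0.0005 0.001 0.02;0 0 0 0.0015 0.0012 0.0015 0.02;0 0 0 0.0015 0.0012 0.0015 0.02;0 0 0 0.0015 0.0012 0.0015 0.02;0 0 0 0.0015 0.0012 0.0015 0.02")

```text
time: 21.78
ee_pos: [0.7229, -0.0155, 0.1455]
eef_rot: [0.94, -0.004, 0.341, -0.009]
ft_force: [-0.1, 1.3, -1.9]
width: 0.0313
```

>>> carry_out(increments="0 0 0 0 0 0 0.02;0 0 0 0 0 0 0.02;0 0 0 0 0 0 0.02;0 0 0 0 0 0 0.02;0 0 0 0 0 0 0.02")

```text
time: 22.4
ee_pos: [0.7228, -0.0155, 0.1455]
eef_rot: [0.94, -0.004, 0.341, -0.009]
ft_force: [-0.7, -0.2, -0.7]
width: 0.0318
```

Run:
```python
from h import *
lz=np.array([-.6427,-.0135,.766]);L=np.array([.779,-.013,.078])
go(L+.087*lz,zdir=-lz,xdir=(1,.0,0))
from scipy.optimize import least_squares
ps=[]
for i in range(4):
    p,d=r.camera("scene");P=xyz("scene",d);q=p.astype(float)
    rd=cv2.erode((q[...,2]-np.maximum(q[...,0],q[...,1])>30).astype(np.uint8),np.ones((3,3)))>0
    rd[:195]=0;rd[225:]=0;rd[:,:240]=0;rd[:,295:]=0; ps.append(P[rd])
pts=np.vstack(ps)
def res(q):
    a=np.array([q[2],q[3],1]);a/=np.linalg.norm(a);w=pts-np.array([q[0],q[1],pts[:,2].mean()]);return np.linalg.norm(w-np.outer(w@a,a),axis=1)-.016
k=least_squares(res,[pts[:,0].mean()-.012,pts[:,1].mean()-.004,-.84,-.02],loss="soft_l1",f_scale=.003)
q=k.x;a=np.array([q[2],q[3],1]);a/=np.linalg.norm(a);w=np.array([q[0],q[1],pts[:,2].mean()])-L
print("axis",a,np.degrees(np.arccos(a@lz)),"off",(w-(w@lz)*lz).round(4),"lowest along",np.percentile((pts-L)@lz,1),len(pts))
cv2.imwrite("pics/full.png",p)
p,d=r.camera("top");cv2.imwrite("pics/fulltop.png",p)
```

```text
t 22.4 pos [ 0.7228 -0.0155  0.1455] w 0.0318 F [-0.7 -0.2 -0.7] j [-0.69  0.12  0.68  2.04 -0.21  0.32  0.12]
turn [-0.    0.09 -0.08] shift [-0.0004 -0.0013  0.0008] dist 0.0016 ang 0.1
[-0.    0.02 -0.02] [-0.0001 -0.0003  0.0002]
[-0.    0.04 -0.03] [-0.0002 -0.0005  0.0003]
[-0.    0.06 -0.05] [-0.0002 -0.0008  0.0005]
[-0.    0.07 -0.06] [-0.0003 -0.001   0.0007]
[-0.    0.09 -0.08] [-0.0004 -0.0013  0.0008]
axis [-0.60687402 -0.01194972  0.7947082 ] 2.6311775037802545 off [-0.0008  0.0006 -0.0007] lowest along 0.09246864443201587 774
```

View pics/full.png

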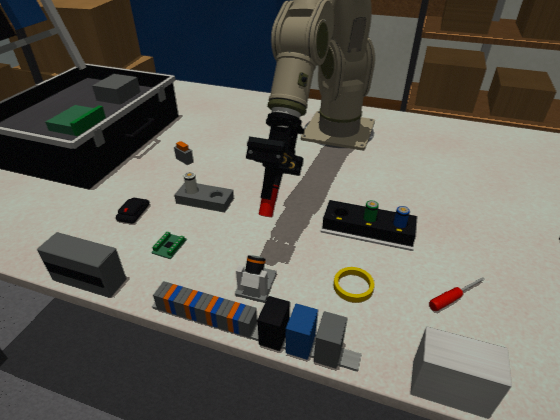

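View pics/fulltop.png

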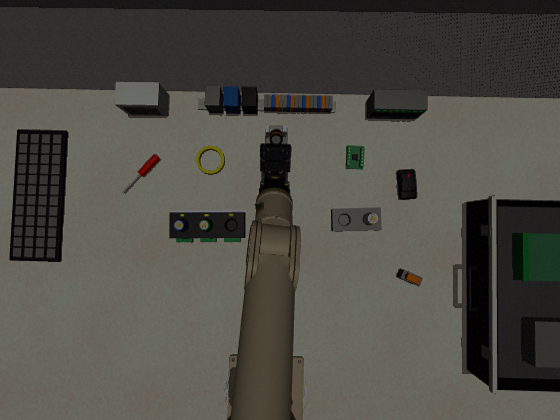

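Run:
```python
from h import *
print(r.close_job()); s=r.read_state(); print(s["time"],s["ee_pos"],s["width"])
```

```text
the job is handed in; nothing more can be done
None
the job is handed in; nothing more can be done
```

I handed the job in at about 22.7 s, with the green cell home in the dock and the red cell held in front of the lens.

**Green cell:** I took it from the stand, lowered it into the dock's empty middle well until it met the floor (about 21 N), and let go. In the later pictures it stands upright, with its head level with the heads of the red and blue cells on either side.

**Red cell:** I drew it out, tipped it 40° and stopped with its foot on the lens's line. The last checks:
- **Foot distance:** about 9.0–9.2 cm from the glass.
- **Offset from the line of sight:** about 1 mm.
- **Grip:** finger opening 31.8 mm, with no contact force showing.

The last pictures show the other cells, the camera and the rest of the table where they were.

**Checks that disagreed:**
- **Fingertip height:** the pictures and depth showed the real fingertips about 40 mm short of the reported TCP along the tool axis. This held at every pose I checked, so I planned from what the cameras showed.
- **Red cell's tilt:** a fit to the noisy depth data put its axis at about 52.6° above level, while the reported arm pose gives 50°. The same method read the lens glass about 1.6° steep, so I put it down to depth bias and made no correction.

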